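# Square up a stack of boards under the drilling template

### The arm

A 6-joint arm with a two-finger parallel gripper is mounted at the origin on the work surface. World frame = base frame: x ahead of the robot, y to its left, z up, the work surface at z = 0. Lengths are in m, angles in rad, forces in N, time in s.
With the tool pointing down it reaches from about 0.35 to 0.875 m from the base axis. Payload 4.2 kg.
Tool frame: the origin (TCP) lies at the very end of the fingers, on their centre line; the grasp point (between the pads) lies r.grasp_offset behind it (r.grasp_offset is the distance from the TCP to the grasp point, in m); y points along the fingers, z is the direction in which the jaws open and shut, and the axes are right-handed (so a half turn about y gives the same grasp; the last joint's range is limited). The gripper opens to 85 mm and grips with 20 to 120 N. Pads are 22 mm wide; open, the fingers measure 114 mm over their backs; the gripper's body (76 mm by 85 mm) begins 54 mm behind the grasp point. The pads swing forward as they close: fully open they stand 13 mm farther back than shut.
Start: joints at [1.38, 0.385, 0.008, 0, -1.194, -0.259], TCP at [0.272, 0.563, 0.231] pointing down, gripper open.
Joint ranges: [-3.14, 3.14], [-1.21, 2.06], [-1.07, 1.41], [-3.16, 2.05], [-2.99, -0.16], [-3.1, 3.1]. Speed limits (rad/s): [2.79, 2.79, 3.14, 3.14, 3.14, 3.14].

### API

Orientations are given as a unit quaternion [w, x, y, z].
In Python, from plant import r gives the robot as it stands. The module is installed in compiled form; this text tells all that it offers.
- The arm moves only by the shell command python3 -m pendant 'ROWS' [FORCE]. ROWS is JSON, a list of rows, each an object with "rotation": the turn, a rotation vector about the tool's x, y, z in rad, a list of three; "slide": the shift along the tool's x, y, z in cm, a list of three; "grip": the closure, from 0 (fully open) to 1 (shut). In form: [{"rotation": [rx, ry, rz], "slide": [dx, dy, dz], "grip": grip}, ...]. A call has 1 to 20 rows; each row shifts and turns the commanded pose from where the row before left it, along the tool's axes as they then stand; what a row does not reach is not made up. A row lasts 1/8 s, in which the tool goes at most 62.5 mm and 10.7 degrees, less where a joint would pass 70% of its speed; a pose out of reach is approached as far as the arm can. A call with a gripper value outside its range is refused whole. The fingers move at their own pace and stop on an object; FORCE is the grip in N (left out, the last holds). Time passes only in rows, so rows that do not move let the fingers close. It gives the time, the measured TCP pose, the force and the opening at its end, in the units of the state.
- r.get_state(): the state, without advancing time (a new reading comes with each control period).
- r.grab_frame(name): name is "scene" or "top" or "wrist"; returns a dict with "pixels" (480x640x3 uint8, red, green, blue), "K" (3x3 intrinsics, pixels), "world_to_cam" (4x4, takes a point from world to camera coordinates). Camera axes: x right, y down, z forward; pixel columns grow to the right and rows downward; lengths in m; the calibration is good to about 2 mm. A picture is of the moment at which its call begins. There is no depth.
- r.sign_off(): hands the job in, once; it reports no verdict.
The state is a dict: "time_s": time; "joint_pos": joint angles; "dq": joint speeds; "effort": joint torques, N m; "ee_pos": TCP position; "tcp_rot": TCP orientation; "wrist_force": force on the tool from outside, world axes, zero at the start; "ft_torque": the same for the moment, N m; "grip_width": finger opening in m.
Only numpy, scipy, OpenCV 4.12 (cv2) and the standard library are available. Lean on these libraries where they do the work, as an engineer would, in place of code of your own. Each camera call takes 0.05 s, during which the arm holds its last target. There are 200 camera calls.

### The job

Make a pile of three boards ready for drilling in the L-shaped jig: lay the second plain board flat on the one that already lies loosely in the jig, and the template (the board with two holes) on top. Once the pile is three high and let go, press it home with a firm push of about 10 N, first against the long fence and then against the end stop, so that all three boards end flush against both and squarely aligned. Come up to the fence and the stop slowly, at about 2 cm a second, so as not to ram them (stay below 60 N), and leave the other things on the table alone.

Things in the scene. Friction and masses are not known exactly. Their poses are not given: they have to be found in the camera images.
- corner (a point): Inner corner of the jig, on the top of its base board (12 mm above the table), where the inner faces of fence and end stop meet. x points across to the fence, away from the robot (fence face: x = 0); y along the fence to the stop (stop face: y = 0); z up. A board that is home has its centre at x = -28, y = -75 mm and z = 7.5 (bottom), 22.5 (middle) or 37.5 mm (top of the pile).
- jig: The white-faced base board of the jig, fixed to the table, 150 (x) x 230 (y) x 12 mm thick; origin under its centre, axes as those of the corner. Its near side (-x) and right end (-y) are open.
- fence: The long fence: a wooden bar 18 (x) x 230 (y) mm that rises 40 mm above the base board along its far edge; origin under its centre, axes as those of the corner. Rigid and fixed.
- stop: The end stop: a wooden bar 132 (x) x 18 (y) mm that rises 40 mm above the base board along its left end; origin under its centre, axes as those of the corner. Rigid and fixed.
- blank_a_mid (a point): Centre (half-way up) of the plain pine board that lies loose and askew on the jig's base board: 56 mm (x, its width) x 150 mm (y, its length) x 15 mm thick (z), about 0.1 kg. At the start it touches neither fence nor stop. Dry wood grips: askew, with one corner on the fence, it can wedge when pushed at the middle only; push its trailing end or both ends.
- blank_b_mid (a point): Centre (half-way up) of the second plain pine board, flat on the table to the right of the jig, beside the template: same size, 56 (x) x 150 (y) x 15 mm (z), about 0.1 kg. Can be grasped from above across its 56 mm width. The shorter board (85 mm) nearby is an offcut and not part of the job.
- template_mid (a point): Centre (half-way up) of the drilling template, flat on the table right of the jig: pine board, also 56 (x) x 150 (y) x 15 mm (z), about 0.1 kg, with two 15 mm through holes on its length axis, 50 mm either side of the centre; grasped like the other. Either of the two may be the nearer to the robot. Either end may point to the stop.
- block: Bystander: upright drilled wooden block, 45 x 50 x 75 mm; origin under its centre.
- glue: Bystander: white bottle with a cap, 54 mm across, 150 mm tall; origin under its centre.
- hammer: Bystander: hammer lying on the table left of the robot, handle along its x axis.
- sander: Bystander: cork sanding block, 60 x 95 x 28 mm, between boards and jig; origin under its centre.
- offcut: Bystander: short pine offcut, 56 x 85 x 15 mm, near the robot; origin under its centre.

How it is judged:
By the outcome, as a careful person would: the job done as asked, in the order asked, and still so for the second after the job is handed in, with the robot touching nothing.
It also fails if it takes over 72 s, if anything falls off the work surface, if the arm or the gripper's body presses on something with over 40 N, if the wrist force passes 120 N, or if a joint passes its speed limit or range.

## Working session

There is one attempt and no reset: what is moved stays moved. The work goes in short steps, Python scripts to look and compute and a shell command to move; the robot and the scene stay as the last step left them, time stands still between calls to the robot, and variables do not carry over. Pictures are saved under pics/ and viewed, about 8 in all and at most 12, crops included, and the job is handed in when it is done.

```bash
mkdir -p pics; python3 - <<'E'
from plant import r
import cv2,numpy as np
s=r.get_state();print({k:np.round(v,4).tolist() for k,v in s.items()},r.grasp_offset)
for n in("top","scene"):
    f=r.grab_frame(n);cv2.imwrite(f"pics/{n}0.png",f["pixels"][:,:,::-1]);print(n,f["K"].tolist(),np.round(f["world_to_cam"],4).tolist())
E
```

```text
{'time_s': 0.0, 'joint_pos': [1.3796, 0.3856, 0.0066, -0.0005, -1.194, -0.2586], 'dq': [0.0003, -0.0009, 0.0012, 0.0001, -0.0003, -0.0008], 'effort': [0.0014, -39.2289, 18.8401, 4.1859, -0.0047, -0.0], 'ee_pos': [0.2714, 0.5623, 0.2302], 'tcp_rot': [0.1579, -0.1576, -0.6885, 0.6901], 'wrist_force': [0.8168, 0.6911, 0.2872], 'ft_torque': [0.0191, -0.003, -0.0743], 'grip_width': 0.0854} 0.0187
top [[434.00476775903496, 0.0, 323.79048520160063], [0.0, 434.00476775903496, 235.11954410455706], [0.0, 0.0, 1.0]] [[0.0068, -1.0, 0.0039, 0.0926], [-0.9957, -0.0071, -0.0921, 0.5418], [0.0921, -0.0033, -0.9957, 0.9181], [0.0, 0.0, 0.0, 1.0]]
scene [[471.45651731022053, 0.0, 318.7277333090589], [0.0, 471.45651731022053, 240.24573033695125], [0.0, 0.0, 1.0]] [[-0.0948, 0.9955, 0.0018, -0.0274], [0.7811, 0.0755, -0.6198, -0.3959], [-0.6171, -0.0573, -0.7848, 1.3367], [0.0, 0.0, 0.0, 1.0]]
```

View pics/top0.png

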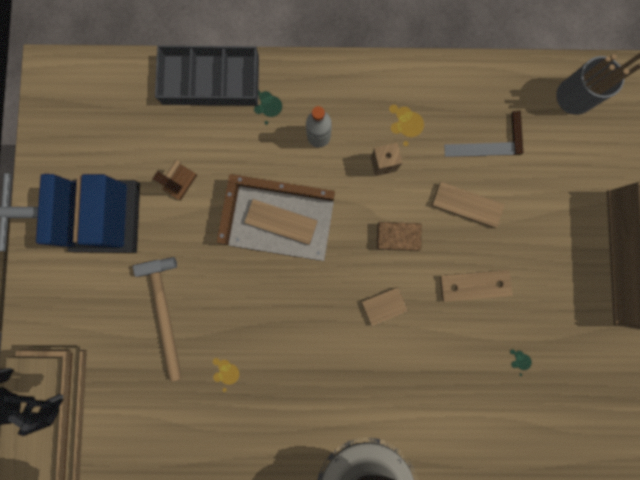

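View pics/scene0.png

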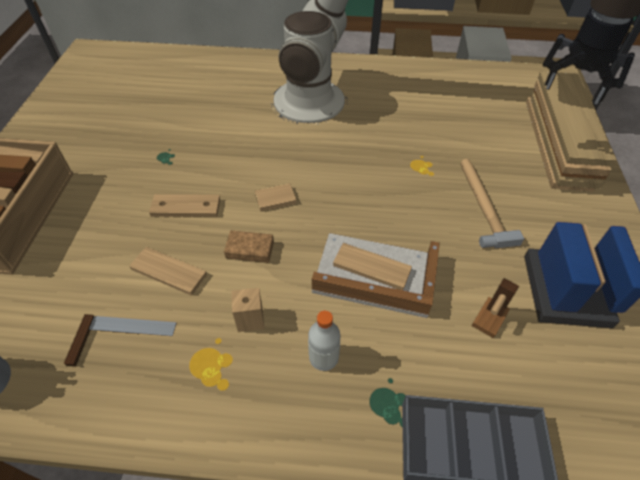

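The top view shows the jig with blank A at (280,221) and its inner corner near (238,190). Blank B is at (467,205), the template at (477,287), the offcut at (384,306), the sander at (399,236), the block at (387,158) and the glue at (318,127). In the scene view, B is at (168,271), the template at (185,205), A at (372,265) and the corner at about (432,292).

```bash
cat > h.py <<'E'
import cv2,numpy as np
from plant import r
from scipy.spatial.transform import Rotation as R
def ray(f,p):
    M=np.array(f["world_to_cam"]);Rm=M[:3,:3];c=-Rm.T@M[:3,3]
    d=Rm.T@np.linalg.solve(np.array(f["K"]),[p[0],p[1],1.]);return c,d/np.linalg.norm(d)
def plane(f,p,z):
    c,d=ray(f,p);return c+d*(z-c[2])/d[2]
def tri(f1,p1,f2,p2):
    c1,d1=ray(f1,p1);c2,d2=ray(f2,p2)
    t=np.linalg.lstsq(np.c_[d1,-d2],c2-c1,rcond=None)[0]
    a,b=c1+t[0]*d1,c2+t[1]*d2;return (a+b)/2,np.linalg.norm(a-b)
def proj(f,P):
    q=np.array(f["world_to_cam"])@np.r_[P,1];u=np.array(f["K"])@q[:3];return u[:2]/u[2]
def seg(f,rect,k=4,nm=None):
    x,y,w,h=rect;m=12
    im=f["pixels"][y-m:y+h+m,x-m:x+w+m,::-1]
    im=cv2.resize(im,None,fx=k,fy=k,interpolation=cv2.INTER_CUBIC)
    mask=np.zeros(im.shape[:2],np.uint8);b=np.zeros((1,65));g=np.zeros((1,65))
    cv2.grabCut(im,mask,(m*k,m*k,w*k,h*k),b,g,6,cv2.GC_INIT_WITH_RECT)
    bw=((mask&1)*255).astype(np.uint8)
    c=max(cv2.findContours(bw,0,2)[0],key=cv2.contourArea)
    rr=cv2.minAreaRect(c);box=cv2.boxPoints(rr)
    cv2.drawContours(im,[box.astype(int)],0,(0,0,255),1);cv2.drawContours(im,[c],0,(0,255,0),1)
    if nm:cv2.imwrite(nm,im)
    return (box+.5)/k-.5+[x-m,y-m],im
E
python3 - <<'E'
from h import *
t=r.grab_frame("top");s=r.grab_frame("scene")
rt=dict(B=(429,180,78,50),T=(436,266,82,40),A=(240,196,80,52),O=(358,285,52,44))
rs=dict(B=(126,244,85,54),T=(144,190,82,30),A=(328,240,88,50))
ims=[]
for n in rt:
    b,im=seg(t,rt[n]);ims.append(im)
    P=np.array([plane(t,p,.027 if n=='A' else .015) for p in b]);e=P[1]-P[0],P[2]-P[1]
    L=max(e,key=np.linalg.norm)
    print(n,P.mean(0).round(4),[round(np.linalg.norm(v),4) for v in e],"yaw",np.degrees(np.arctan2(L[1],L[0])).round(1))
    if n in rs:
        b2,im2=seg(s,rs[n]);ims.append(im2)
        print("  tri",[np.round(v,4) for v in tri(t,b.mean(0),s,b2.mean(0))])
# jig: white base
hsv=cv2.cvtColor(t["pixels"],cv2.COLOR_RGB2HSV);x0,y0,x1,y1=205,160,350,270
w=((hsv[...,1]<60)&(hsv[...,2]>70)).astype(np.uint8)*255;w[:y0]=0;w[y1:]=0;w[:,:x0]=0;w[:,x1:]=0
c=max(cv2.findContours(w,0,2)[0],key=cv2.contourArea)
b=cv2.boxPoints(cv2.minAreaRect(c));P=np.array([plane(t,p,.012) for p in b]);print(b.round(1).tolist());print(P.round(4).tolist())
ims.append(cv2.resize(cv2.drawContours(t["pixels"][:,:,::-1].copy(),[b.astype(int)],0,(0,0,255),1)[y0:y1,x0:x1],None,fx=2.5,fy=2.5))
W=800;H=600;cv=np.zeros((900,1200,3),np.uint8);x=y=rh=0
for im in ims:
    if x+im.shape[1]>1200:x=0;y+=rh;rh=0
    im=im[:900-y];cv[y:y+im.shape[0],x:x+im.shape[1]]=im;x+=im.shape[1];rh=max(rh,im.shape[0])
cv2.imwrite("pics/seg.png",cv2.resize(cv,(800,600),interpolation=cv2.INTER_AREA))
E
```

```text
B [ 0.6126 -0.2154  0.015 ] [np.float64(0.068), np.float64(0.165)] yaw -109.8
  tri [array([ 0.6138, -0.2189,  0.0069]), np.float64(0.0012)]
T [ 0.4324 -0.2295  0.015 ] [np.float64(0.1669), np.float64(0.0593)] yaw -85.1
  tri [array([ 0.4322, -0.2337,  0.0047]), np.float64(0.0013)]
A [0.5699 0.1943 0.027 ] [np.float64(0.0631), np.float64(0.1614)] yaw -108.0
  tri [array([0.5694, 0.1922, 0.0301]), np.float64(0.0032)]
O [ 0.3886 -0.0295  0.015 ] [np.float64(0.0988), np.float64(0.0646)] yaw -68.3
[[227.5, 245.39999389648438], [237.0, 185.8000030517578], [333.5, 201.1999969482422], [324.0, 260.79998779296875]]
[[0.5181, 0.3076, 0.012], [0.651, 0.2901, 0.012], [0.618, 0.0754, 0.012], [0.4859, 0.0955, 0.012]]
```

View pics/seg.png

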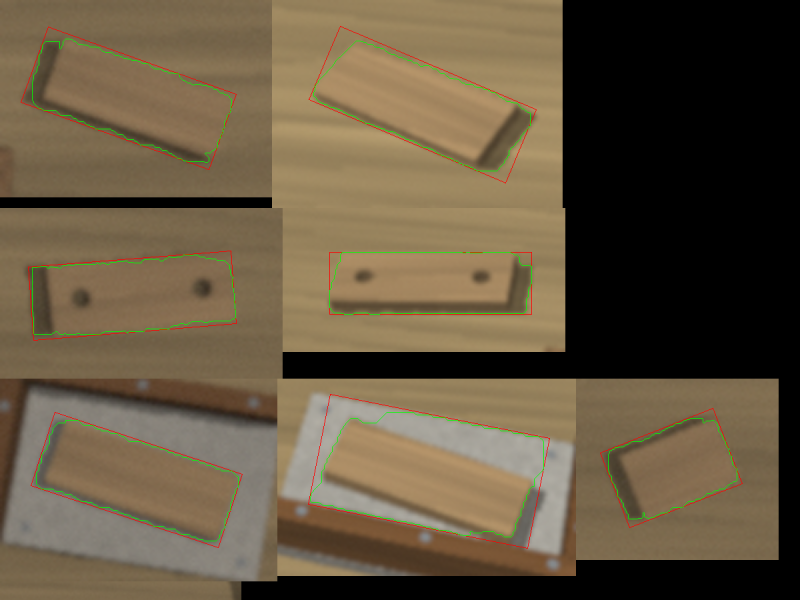

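```bash
cat >> h.py <<'E'
def pose():
    s=r.get_state();q=s["tcp_rot"];return np.array(s["ee_pos"]),R.from_quat([q[1],q[2],q[3],q[0]]),s
def go(x,y,z,yaw=None):
    """slide (cm) in present tool axes, then turn about tool y (rad) to jaw yaw (deg, mod 180); plus levelling"""
    p,T,s=pose();M=T.as_matrix();a=np.degrees(np.arctan2(M[1,2],M[0,2]))
    d=M.T@(np.array([x,y,z])-p)*100
    print("at",p.round(4),"jawyaw",a.round(2),"tooly",M[:,1].round(4),"q6",round(s["joint_pos"][5],2),"F",np.round(s["wrist_force"],1),"w",round(s["grip_width"],4),"t",round(s["time_s"],2))
    print("slide cm",d.round(2))
    if yaw is not None:
        e=(yaw-a+90)%180-90
        print("rot y rad",round(-np.radians(e),3))
        T2=R.from_euler('z',e,degrees=True)*T;print("slide after turn",(T2.as_matrix().T@(np.array([x,y,z])-p)*100).round(2))
E
python3 - <<'E'
from h import *
go(.58,-.22,.23,160)
f=r.grab_frame("wrist");p,T,s=pose();c,d=ray(f,(320,240));print("cam in tool",(T.inv().apply(c-p)).round(4),"axis in tool",T.inv().apply(d).round(3),f["K"][0])
E
```

```text
at [0.2716 0.5625 0.2306] jawyaw -115.78 tooly [-5.0e-04 -1.2e-03 -1.0e+00] q6 -0.26 F [-0.2 -0.7 -0.4] w 0.0856 t 0.2
slide cm [-61.8    0.15  57.05]
rot y rad 1.47
slide after turn [-62.99  -0.   -55.74]
cam in tool [-0.0803 -0.1439  0.0021] axis in tool [ 0.322  0.947 -0.004] [381.83017248   0.         321.55504331]
```

```bash
python3 -m pendant '[{"rotation":[0,0.092,0],"slide":[-5.7,0,0.2],"grip":0},{"rotation":[0,0.092,0],"slide":[-5.7,0,0.2],"grip":0},{"rotation":[0,0.092,0],"slide":[-5.7,0,0.2],"grip":0},{"rotation":[0,0.092,0],"slide":[-5.7,0,0.2],"grip":0},{"rotation":[0,0.092,0],"slide":[-5.7,0,0.2],"grip":0},{"rotation":[0,0.092,0],"slide":[-5.7,0,0.2],"grip":0},{"rotation":[0,0.092,0],"slide":[-5.7,0,0.2],"grip":0},{"rotation":[0,0.092,0],"slide":[-5.7,0,0.2],"grip":0},{"rotation":[0,0.092,0],"slide":[-5.7,0,0.2],"grip":0},{"rotation":[0,0.092,0],"slide":[-5.7,0,0.2],"grip":0},{"rotation":[0,0.092,0],"slide":[-5.7,0,0.2],"grip":0},{"rotation":[0,0.092,0],"slide":[-5.7,0,0.2],"grip":0},{"rotation":[0,0.092,0],"slide":[-5.7,0,0.2],"grip":0},{"rotation":[0,0.092,0],"slide":[-5.7,0,0.2],"grip":0},{"rotation":[0,0.092,0],"slide":[-5.7,0,0.2],"grip":0},{"rotation":[0,0.092,0],"slide":[-5.7,0,0.2],"grip":0}]'
python3 - <<'E'
from h import *
go(.61,-.218,.15,160)
f=r.grab_frame("wrist");cv2.imwrite("pics/w1.png",f["pixels"][:,:,::-1])
print([proj(f,p).round(0).tolist() for p in ((.6126,-.2154,.015),(.4324,-.2295,.015))])
E
```

```text
time_s: 2.25
ee_pos: [0.5924, -0.2072, 0.231]
tcp_rot: [0.58, -0.58, -0.404, 0.404]
wrist_force: [0.7, 0.4, 0.2]
grip_width: 0.0853
at [ 0.5924 -0.2072  0.231 ] jawyaw 159.71 tooly [-2.e-04 -0.e+00 -1.e+00] q6 -0.28 F [0.7 0.4 0.2] w 0.0853 t 2.25
slide cm [-0.4   8.1  -2.03]
rot y rad -0.005
slide after turn [-0.41  8.1  -2.03]
[[299.0, 200.0], [479.0, 117.0]]
```

View pics/w1.png

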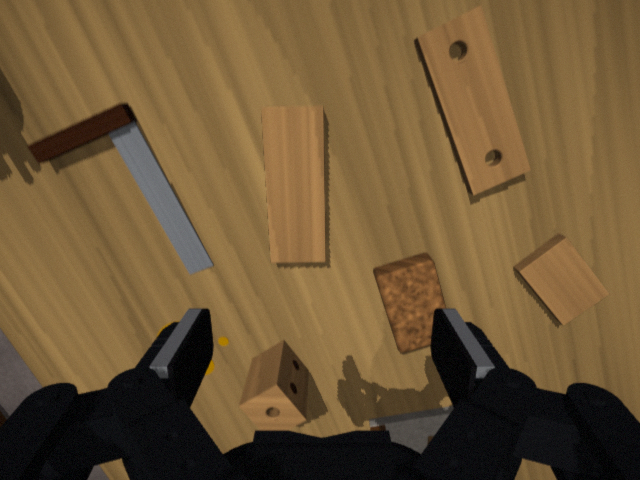

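The wrist view shows B's top face with corners at about (265,107), (323,107), (325,262) and (271,262). The template's holes are at (458,49) and (493,157). The sander, block, offcut and saw are all clear of both boards.

```bash
cat >> h.py <<'E'
def mask_rect(f,c0,z,win=110,nm=None):
    """board by seed colour: flood from pixel c0; returns min-area-rect mapped to plane z"""
    im=cv2.bilateralFilter(f["pixels"],7,30,5);lab=cv2.cvtColor(im,cv2.COLOR_RGB2LAB).astype(float)
    x,y=int(c0[0]),int(c0[1]);ref=np.median(lab[y-8:y+9,x-8:x+9].reshape(-1,3),0)
    m=(np.linalg.norm((lab-ref)*[.6,1,1],axis=2)<11).astype(np.uint8)*255
    lim=np.zeros_like(m);cv2.circle(lim,(x,y),win,255,-1);m&=lim
    m=cv2.morphologyEx(m,cv2.MORPH_OPEN,np.ones((5,5)));n,l=cv2.connectedComponents(m)
    m=(l==l[y,x]).astype(np.uint8)*255
    c=max(cv2.findContours(m,0,1)[0],key=cv2.contourArea)
    P=np.array([plane(f,q[0],z)[:2] for q in c],np.float32)
    rr=cv2.minAreaRect(P*1000);b=cv2.boxPoints(rr)/1000
    e=[b[1]-b[0],b[2]-b[1]];L=max(e,key=np.linalg.norm)
    if nm:
        o=f["pixels"][:,:,::-1].copy();cv2.drawContours(o,[c],0,(0,255,0),1)
        for q in b:cv2.circle(o,tuple(proj(f,(*q,z)).astype(int).tolist()),3,(0,0,255),-1)
        cv2.imwrite(nm,o)
    return np.array(rr[0])/1000,sorted(rr[1]),np.degrees(np.arctan2(L[1],L[0]))%180
def hole(f,x,y,s=14):
    g=cv2.cvtColor(f["pixels"],cv2.COLOR_RGB2GRAY)[y-s:y+s,x-s:x+s]
    _,m=cv2.threshold(g,0,255,cv2.THRESH_BINARY_INV+cv2.THRESH_OTSU);M=cv2.moments(m,True)
    return M["m10"]/M["m00"]+x-s,M["m01"]/M["m00"]+y-s
E
python3 - <<'E'
from h import *
f=r.grab_frame("wrist");t=r.grab_frame("top")
print("B mask",mask_rect(f,(297,185),.015))
P=np.array([plane(f,p,.015) for p in((265,107),(323,107),(325,262),(271,262))])
print("B hand",P.mean(0).round(4),[np.linalg.norm(P[i]-P[i-1]).round(4) for i in range(4)],[np.degrees(np.arctan2(*(P[i]-P[j])[1::-1])).round(1)%180 for i,j in((3,0),(2,1))])
h=[hole(f,458,49),hole(f,493,157)];ht=[hole(t,455,288,7),hole(t,501,284,7)];print(h,ht)
H=np.array([plane(f,p,.015) for p in h]);d=H[1]-H[0]
print("T holes",H.mean(0).round(4),np.linalg.norm(d).round(4),np.degrees(np.arctan2(d[1],d[0])).round(1)%180)
for k in(0,1):
  for j in(0,1): print(k,j,[np.round(v,4) for v in tri(f,h[k],t,ht[j])])
print("T mask",mask_rect(f,(474,103),.015))
E
```

```text
B mask (array([ 0.63762225, -0.22471254]), [155.2073974609375, 210.44285583496094], np.float32(92.64834))
B hand [ 0.6082 -0.2314  0.015 ] [np.float64(0.1491), np.float64(0.0518), np.float64(0.1491), np.float64(0.0548)] [np.float64(69.0), np.float64(70.1)]
[(454.81140350877195, 55.87280701754386), (491.67015706806285, 162.55497382198953)] [(451.64912280701753, 287.37719298245617), (496.61038961038963, 283.87012987012986)]
T holes [ 0.4324 -0.2405  0.015 ] 0.1011 95.3
0 0 [array([ 0.401 , -0.2655, -0.1687]), np.float64(0.0729)]
0 1 [array([ 0.4352, -0.2887,  0.0009]), np.float64(0.0072)]
1 0 [array([ 0.4273, -0.1865,  0.0065]), np.float64(0.0058)]
1 1 [array([ 0.454 , -0.2273,  0.1267]), np.float64(0.0319)]
T mask (array([ 0.43312073, -0.23781551]), [180.58932495117188, 197.66201782226562], np.float32(159.28433))
```

```bash
python3 - <<'E'
from h import *
go(.608,-.231,.08,159.7)
E
```

```text
at [ 0.5917 -0.208   0.2311] jawyaw 159.64 tooly [-5.e-04  1.e-04 -1.e+00] q6 -0.27 F [ 0.2  0.5 -0.4] w 0.0855 t 2.4
slide cm [-1.59 15.11 -2.34]
rot y rad -0.001
slide after turn [-1.6  15.11 -2.33]
```

```bash
python3 -m pendant '[{"rotation":[0,0,0],"slide":[-0.4,3.8,-0.58],"grip":0},{"rotation":[0,0,0],"slide":[-0.4,3.8,-0.58],"grip":0},{"rotation":[0,0,0],"slide":[-0.4,3.8,-0.58],"grip":0},{"rotation":[0,0,0],"slide":[-0.4,3.7,-0.58],"grip":0},{"rotation":[0,0,0],"slide":[0,0,0],"grip":0}]'
python3 - <<'E'
from h import *
go(.608,-.231,.001,159.7)
f=r.grab_frame("wrist");cv2.imwrite("pics/w2.png",f["pixels"][:,:,::-1])
E
```

```text
time_s: 3.02
ee_pos: [0.6074, -0.2271, 0.0768]
tcp_rot: [0.581, -0.578, -0.403, 0.407]
wrist_force: [-0.1, -0.2, 0.3]
grip_width: 0.0852
at [ 0.6074 -0.2271  0.0768] jawyaw 159.93 tooly [-0.0074  0.0015 -1.    ] q6 -0.24 F [-0.1 -0.2  0.3] w 0.0852 t 3.02
slide cm [-0.33  7.58 -0.25]
rot y rad 0.004
slide after turn [-0.33  7.58 -0.25]
```

View pics/w2.png

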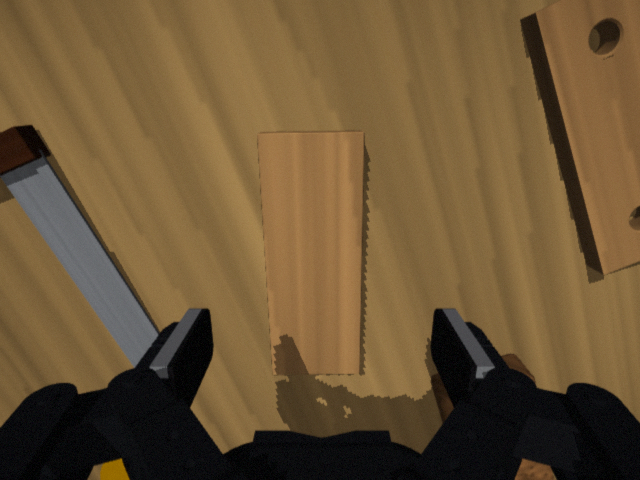

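The close view shows B's top face at (258,132), (364,131), (360,375) and (273,375), between the open fingers. The sander is near the right finger, at about (510,370).

```bash
python3 - <<'E'
from h import *
f=r.grab_frame("wrist");t=r.grab_frame("top")
C=[(258,132),(364,131),(360,375),(273,375)]
P=np.array([plane(f,p,.015) for p in C])
print(P.mean(0).round(4),[np.linalg.norm(P[i]-P[i-1]).round(4) for i in range(4)],[np.degrees(np.arctan2(*(P[i]-P[j])[1::-1])).round(1)%180 for i,j in((3,0),(2,1))],np.degrees(np.arctan2(*(P[0]-P[1])[1::-1])).round(1)%180)
T=[(503.2,203.6),(496.5,226.1),(433.1,204.7),(440.2,183)]
for a,b in zip(C,T): print([np.round(v,4) for v in tri(f,a,t,b)])
c=P.mean(0);go(c[0],c[1],.001,159.7)
# sander: clearance to fingers
S=np.array([plane(t,p,.028) for p in((378,222),(421,222),(421,250),(378,250))]);print("sander",S.round(3).tolist())
E
```

```text
[ 0.6145 -0.2243  0.015 ] [np.float64(0.1532), np.float64(0.0559), np.float64(0.1539), np.float64(0.0568)] [np.float64(70.7), np.float64(71.0)] 160.5
[array([ 0.6176, -0.3063,  0.0011]), np.float64(0.0007)]
[array([ 0.5639, -0.2866,  0.0102]), np.float64(0.0029)]
[array([ 0.6118, -0.1443,  0.0178]), np.float64(0.0018)]
[array([ 0.663 , -0.1621,  0.0158]), np.float64(0.0059)]
at [ 0.6105 -0.228   0.0822] jawyaw 159.98 tooly [ 2.9e-03 -9.0e-04 -1.0e+00] q6 -0.24 F [ 0.1 -0.1  0.8] w 0.0858 t 3.17
slide cm [ 0.48  8.12 -0.23]
rot y rad 0.005
slide after turn [ 0.48  8.12 -0.23]
sander [[0.57, -0.021, 0.028], [0.571, -0.115, 0.028], [0.51, -0.114, 0.028], [0.509, -0.021, 0.028]]
```

```bash
python3 -m pendant '[{"rotation":[0,0.005,0],"slide":[0,2.5,0],"grip":0},{"rotation":[0,0,0],"slide":[0,2.5,0],"grip":0},{"rotation":[0,0,0],"slide":[0,1.5,0],"grip":0},{"rotation":[0,0,0],"slide":[0,0.8,0],"grip":0},{"rotation":[0,0,0],"slide":[0,0.6,0],"grip":0},{"rotation":[0,0,0],"slide":[0,0,0],"grip":0}]' 40
python3 -m pendant '[{"rotation":[0,0,0],"slide":[0,0.1,0],"grip":1},{"rotation":[0,0,0],"slide":[0,0,0],"grip":1},{"rotation":[0,0,0],"slide":[0,0,0],"grip":1},{"rotation":[0,0,0],"slide":[0,0,0],"grip":1},{"rotation":[0,0,0],"slide":[0,0,0],"grip":1}]' 40
```

```text
time_s: 3.92
ee_pos: [0.6093, -0.2285, 0.0015]
tcp_rot: [-0.581, 0.581, 0.404, -0.404]
wrist_force: [0.2, 1.7, -0.2]
grip_width: 0.0853
time_s: 4.55
ee_pos: [0.6097, -0.2285, 0.0011]
tcp_rot: [-0.58, 0.581, 0.404, -0.403]
wrist_force: [0.3, 0.3, 4.7]
grip_width: 0.0548
```

```bash
python3 -m pendant '[{"rotation":[0,0,0],"slide":[0,-1.5,0],"grip":1},{"rotation":[0,0,0],"slide":[0,-4,0],"grip":1},{"rotation":[0,0,0],"slide":[0,-4,0],"grip":1},{"rotation":[0,0,0],"slide":[0,-2.5,0],"grip":1},{"rotation":[0,-0.05,0],"slide":[0,0,0],"grip":1},{"rotation":[0,-0.05,0],"slide":[0,0,0],"grip":1},{"rotation":[0,-0.05,0],"slide":[0,0,0],"grip":1},{"rotation":[0,-0.045,0],"slide":[0,0,0],"grip":1}]'
python3 - <<'E'
from h import *
go(.574,.198,.10,171.2)
f=r.grab_frame("top");cv2.imwrite("pics/t1.png",cv2.resize(f["pixels"][150:290,180:370,::-1],None,fx=4,fy=4,interpolation=cv2.INTER_CUBIC))
E
```

```text
time_s: 5.55
ee_pos: [0.6085, -0.2283, 0.1203]
tcp_rot: [0.539, -0.538, -0.458, 0.459]
wrist_force: [0.2, -0.4, -1.1]
grip_width: 0.0549
at [ 0.6085 -0.2283  0.1203] jawyaw 170.84 tooly [-1.e-03  5.e-04 -1.e+00] q6 -0.05 F [ 0.2 -0.4 -1.1] w 0.0549 t 5.55
slide cm [41.54  2.06 10.19]
rot y rad -0.006
slide after turn [41.6   2.06  9.93]
```

View pics/t1.png

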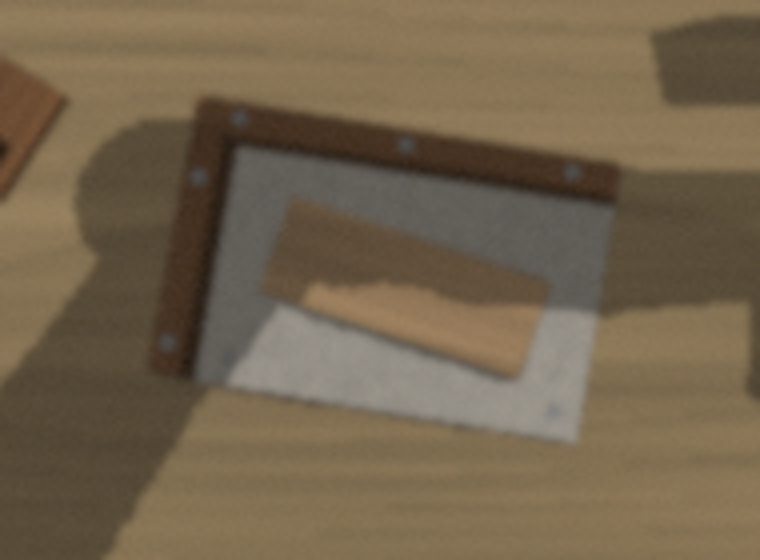

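The crop shows the jig's inner corner at (237,146), the fence foot ending at (613,203), the stop foot ending at (197,380) and the free corner at (577,440). A's top face is at (296,198), (550,273), (518,380) and (265,288).

```bash
python3 - <<'E'
from h import *
f=r.grab_frame("top");s=r.grab_frame("scene")
w=lambda p,z:plane(f,((p[0]+.5)/4-.5+180,(p[1]+.5)/4-.5+150),z)
J=np.array([w(p,.012) for p in((237,146),(613,203),(577,440),(197,380))])
print(J.round(4).tolist(),[np.linalg.norm(J[i]-J[i-1]).round(4) for i in range(4)])
a=np.degrees(np.arctan2(*(J[0]-J[1])[1::-1]))-90;a2=np.degrees(np.arctan2(*(J[0]-J[3])[1::-1]));a3=np.degrees(np.arctan2(*(J[3]-J[2])[1::-1]))-90;print("yaw",a,a2,a3)
A=np.array([w(p,.027) for p in((296,198),(550,273),(518,380),(265,288))])
print(A.mean(0),[np.linalg.norm(A[i]-A[i-1]).round(4) for i in range(4)],np.degrees(np.arctan2(*(A[0]-A[1])[1::-1])),np.degrees(np.arctan2(*(A[3]-A[2])[1::-1])))
Rj=R.from_euler('z',a,degrees=True)
print("A in jig",Rj.inv().apply(A-J[0]).round(4).tolist())
go(*Rj.apply([-.062,-.103,0])[:2]+J[0][:2],.10,171)
E
```

```text
[[0.6504, 0.2859, 0.012], [0.6199, 0.0767, 0.012], [0.4884, 0.0957, 0.012], [0.5199, 0.3046, 0.012]] [np.float64(0.1318), np.float64(0.2114), np.float64(0.1329), np.float64(0.2112)]
yaw -8.29652440618969 -8.159677306790798 -8.569299231397423
[0.57162359 0.1887061  0.027     ] [np.float64(0.052), np.float64(0.1447), np.float64(0.0608), np.float64(0.1464)] 73.8456512269421 70.39533012233055
A in jig [[-0.0261, -0.04, 0.015], [-0.0459, -0.1833, 0.015], [-0.1062, -0.1751, 0.015], [-0.0775, -0.0316, 0.015]]
at [ 0.6087 -0.2284  0.1203] jawyaw 170.72 tooly [-7.e-04  3.e-04 -1.e+00] q6 -0.05 F [ 0.4 -0.2 -1.3] w 0.0546 t 5.7
slide cm [41.02  2.05 10.2 ]
rot y rad -0.005
slide after turn [41.07  2.05 10.  ]
```

```bash
python3 -m pendant '[{"rotation":[0,0,0],"slide":[3,0,0.8],"grip":1},{"rotation":[0,0,0],"slide":[5,0,1.2],"grip":1},{"rotation":[0,0,0],"slide":[5.5,0,1.4],"grip":1},{"rotation":[0,0,0],"slide":[5.5,0,1.4],"grip":1},{"rotation":[0,0,0],"slide":[5.5,0,1.4],"grip":1},{"rotation":[0,0,0],"slide":[5.5,0,1.4],"grip":1},{"rotation":[0,0,0],"slide":[5.5,0,1.3],"grip":1},{"rotation":[0,0,0],"slide":[3.5,0,0.8],"grip":1},{"rotation":[0,-0.017,0],"slide":[2,2,0.5],"grip":1},{"rotation":[0,0,0],"slide":[0,2,0],"grip":1},{"rotation":[0,0,0],"slide":[0,0,0],"grip":1},{"rotation":[0,0,0],"slide":[0,0,0],"grip":1}]'
python3 - <<'E'
from h import *
go(.574,.193,.030,171.7)
E
```

```text
time_s: 7.2
ee_pos: [0.5747, 0.1925, 0.0811]
tcp_rot: [-0.535, 0.535, 0.463, -0.462]
wrist_force: [-0.4, 0.6, -0.6]
grip_width: 0.0548
at [0.5747 0.1925 0.0811] jawyaw 171.73 tooly [ 1.e-03  3.e-04 -1.e+00] q6 -0.73 F [-0.4  0.6 -0.6] w 0.0548 t 7.2
slide cm [0.03 5.11 0.08]
rot y rad 0.0
slide after turn [0.03 5.11 0.08]
```

```bash
python3 -m pendant '[{"rotation":[0,0,0],"slide":[0,1.5,0],"grip":1},{"rotation":[0,0,0],"slide":[0,1.8,0],"grip":1},{"rotation":[0,0,0],"slide":[0,1,0],"grip":1},{"rotation":[0,0,0],"slide":[0,0.5,0],"grip":1},{"rotation":[0,0,0],"slide":[0,0.25,0],"grip":1},{"rotation":[0,0,0],"slide":[0,0.1,0],"grip":1},{"rotation":[0,0,0],"slide":[0,0.05,0],"grip":1},{"rotation":[0,0,0],"slide":[0,0,0],"grip":1}]'
```

```text
time_s: 8.2
ee_pos: [0.5743, 0.1927, 0.0286]
tcp_rot: [-0.535, 0.535, 0.463, -0.463]
wrist_force: [0.7, -0.5, -1.2]
grip_width: 0.055
```

```bash
python3 -m pendant '[{"rotation":[0,0,0],"slide":[0,0.06,0],"grip":1},{"rotation":[0,0,0],"slide":[0,0.03,0],"grip":1},{"rotation":[0,0,0],"slide":[0,0,0],"grip":1}]'
python3 -m pendant '[{"rotation":[0,0,0],"slide":[0,0,0],"grip":0.22},{"rotation":[0,0,0],"slide":[0,0,0],"grip":0.22},{"rotation":[0,0,0],"slide":[0,0,0],"grip":0.22}]'
```

```text
time_s: 8.57
ee_pos: [0.5743, 0.1927, 0.028]
tcp_rot: [-0.535, 0.535, 0.463, -0.463]
wrist_force: [-2.2, 0.8, 4.1]
grip_width: 0.0548
time_s: 8.95
ee_pos: [0.5741, 0.1926, 0.0272]
tcp_rot: [0.535, -0.535, -0.463, 0.463]
wrist_force: [0.4, -0.2, -0.0]
grip_width: 0.0667
```

```bash
python3 -m pendant '[{"rotation":[0,0,0],"slide":[0,-2,0],"grip":0.22},{"rotation":[0,0,0],"slide":[0,-4,0],"grip":0.22},{"rotation":[0,0,0],"slide":[-3,-4,0],"grip":0},{"rotation":[0,0,0],"slide":[-5,-4,0],"grip":0},{"rotation":[0,0,0],"slide":[-3,-2,0],"grip":0},{"rotation":[0,0,0],"slide":[0,0,0],"grip":0},{"rotation":[0,0,0],"slide":[0,0,0],"grip":0},{"rotation":[0,0,0],"slide":[0,0,0],"grip":0}]'
python3 - <<'E'
from h import *
import pickle
go(.432,-.24,.18,5.3)
f=r.grab_frame("wrist");pickle.dump(f,open("w3.pkl","wb"));cv2.imwrite("pics/w3.png",f["pixels"][:,:,::-1])
E
```

```text
time_s: 9.95
ee_pos: [0.5582, 0.0856, 0.1852]
tcp_rot: [0.535, -0.534, -0.462, 0.464]
wrist_force: [-0.6, 0.5, 0.6]
grip_width: 0.0855
at [0.5582 0.0856 0.1852] jawyaw 171.8 tooly [-2.1e-03 -7.0e-04 -1.0e+00] q6 -0.58 F [-0.6  0.5  0.6] w 0.0855 t 9.95
slide cm [-34.03   0.57   7.85]
rot y rad -0.236
slide after turn [-31.26   0.58  15.57]
```

View pics/w3.png

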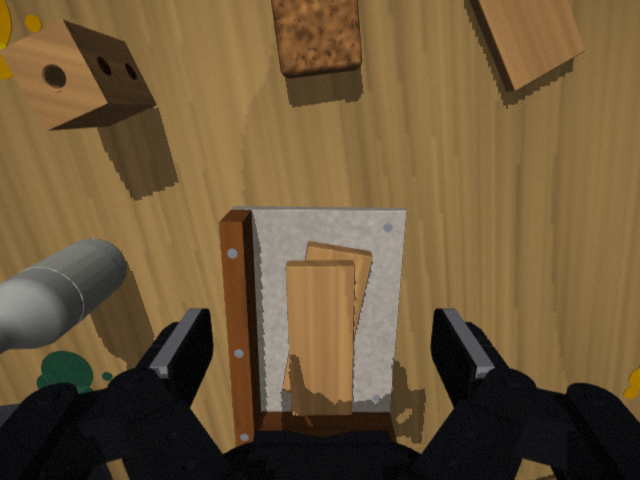

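B lies square to the jig on top of A, with its top face at (287,263), (354,262), (352,414) and (293,414). The fence foot is at x≈253–265, the stop foot at y≈412, and the base's right end at y≈208.

```bash
python3 - <<'E'
from h import *
import pickle
f=pickle.load(open("w3.pkl","rb"))
J=np.array([plane(f,p,.012) for p in((265,412),(253,208),(405,209),(391,412))])
print("J",J.round(4).tolist(),[np.linalg.norm(J[i]-J[i-1]).round(4) for i in range(4)])
print("yaw",np.degrees(np.arctan2(*(J[0]-J[1])[1::-1]))-90)
B=np.array([plane(f,p,.042) for p in((287,263),(354,262),(352,414),(293,414))])
c=B.mean(0);print("B",c.round(4),[np.linalg.norm(B[i]-B[i-1]).round(4) for i in range(4)])
Rj=R.from_euler('z',-8.3,degrees=True)
for C in(J[0],np.array([.6504,.2859,.012])): print("B in jig",Rj.inv().apply(B-C).round(4).tolist(),Rj.inv().apply(c-C).round(4))
t=r.grab_frame("top")
# heights: stereo wrist/top of template free? check holes by hand
print("tpl px in wrist",proj(f,(.432,-.24,.015)))
E
```

```text
J [[0.6453, 0.2879, 0.012], [0.6148, 0.0741, 0.012], [0.4864, 0.0936, 0.012], [0.5168, 0.3066, 0.012]] [np.float64(0.1299), np.float64(0.216), np.float64(0.1299), np.float64(0.2152)]
yaw -8.126040763208493
B [0.5732 0.1955 0.042 ] [np.float64(0.1521), np.float64(0.0543), np.float64(0.153), np.float64(0.0552)]
B in jig [[-0.0299, -0.1776, 0.03], [-0.0842, -0.1786, 0.03], [-0.0866, -0.0256, 0.03], [-0.0315, -0.0256, 0.03]] [-0.058  -0.1018  0.03  ]
B in jig [[-0.0352, -0.1764, 0.03], [-0.0895, -0.1773, 0.03], [-0.092, -0.0243, 0.03], [-0.0368, -0.0243, 0.03]] [-0.0634 -0.1006  0.03  ]
tpl px in wrist [ 457.37419274 -364.62582034]
```

```bash
python3 -m pendant '[{"rotation":[0,-0.118,0],"slide":[0,0,0],"grip":0},{"rotation":[0,-0.118,0],"slide":[0,0,0],"grip":0},{"rotation":[0,0,0],"slide":[-5,0,2.5],"grip":0},{"rotation":[0,0,0],"slide":[-5.2,0,2.6],"grip":0},{"rotation":[0,0,0],"slide":[-5.2,0,2.6],"grip":0},{"rotation":[0,0,0],"slide":[-5.2,0,2.6],"grip":0},{"rotation":[0,0,0],"slide":[-5.2,2,2.6],"grip":0},{"rotation":[0,0,0],"slide":[-5.4,4,2.7],"grip":0},{"rotation":[0,0,0],"slide":[0,3,0],"grip":0},{"rotation":[0,0,0],"slide":[0,0,0],"grip":0},{"rotation":[0,0,0],"slide":[0,0,0],"grip":0},{"rotation":[0,0,0],"slide":[0,0,0],"grip":0}]'
python3 - <<'E'
from h import *
import pickle
go(.432,-.24,.001,5.3)
f=r.grab_frame("wrist");pickle.dump(f,open("w4.pkl","wb"));cv2.imwrite("pics/w4.png",f["pixels"][:,:,::-1])
E
```

```text
time_s: 11.55
ee_pos: [0.4363, -0.2319, 0.1033]
tcp_rot: [-0.475, 0.477, 0.523, -0.522]
wrist_force: [-0.4, 0.2, 0.5]
grip_width: 0.0854
at [ 0.4363 -0.2319  0.1033] jawyaw -174.63 tooly [ 2.8e-03 -7.0e-04 -1.0e+00] q6 0.25 F [-0.4  0.2  0.5] w 0.0854 t 11.55
slide cm [-0.76 10.23  0.53]
rot y rad 0.001
slide after turn [-0.76 10.23  0.53]
```

View pics/w4.png

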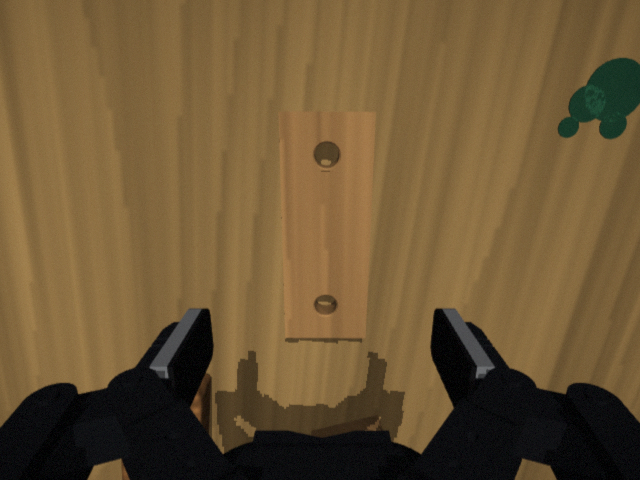

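The template is squarely between the fingers, with holes at (327,154) and (325,304). Its top face spans (280–376,112) to (286–366,338).

```bash
python3 - <<'E'
from h import *
import pickle
f=pickle.load(open("w4.pkl","rb"));t=r.grab_frame("top")
H=np.array([plane(f,p,.015) for p in((327,154),(325,304))]);d=H[1]-H[0];c=H.mean(0)
print(c.round(4),np.linalg.norm(d).round(4),np.degrees(np.arctan2(d[1],d[0])).round(1))
for a,b in(((327,154),(500.1,284)),((325,304),(454.4,287.7))):print([np.round(v,4) for v in tri(f,a,t,b)])
P=np.array([plane(f,p,.015) for p in((280,112),(376,112),(366,338),(286,338))]);print(P.mean(0).round(4),[np.linalg.norm(P[i]-P[i-1]).round(4) for i in range(4)])
go(c[0],c[1],.001,np.degrees(np.arctan2(d[1],d[0]))-90)
E
```

```text
[ 0.4334 -0.2394  0.015 ] 0.1003 94.8
[array([ 0.4378, -0.2892,  0.0124]), np.float64(0.0003)]
[array([ 0.4292, -0.1888,  0.0137]), np.float64(0.0002)]
[ 0.4327 -0.2381  0.015 ] [np.float64(0.151), np.float64(0.0556), np.float64(0.1508), np.float64(0.0562)]
at [ 0.4358 -0.232   0.103 ] jawyaw -174.65 tooly [ 2.3e-03 -5.0e-04 -1.0e+00] q6 0.25 F [ 0.2  0.8 -0.6] w 0.0854 t 11.65
slide cm [-0.72 10.2   0.33]
rot y rad 0.009
slide after turn [-0.72 10.2   0.33]
```

```bash
python3 -m pendant '[{"rotation":[0,0.009,0],"slide":[-0.7,2.5,0.3],"grip":0},{"rotation":[0,0,0],"slide":[0,3,0],"grip":0},{"rotation":[0,0,0],"slide":[0,2.2,0],"grip":0},{"rotation":[0,0,0],"slide":[0,1.3,0],"grip":0},{"rotation":[0,0,0],"slide":[0,0.8,0],"grip":0},{"rotation":[0,0,0],"slide":[0,0.3,0],"grip":0},{"rotation":[0,0,0],"slide":[0,0.05,0],"grip":0},{"rotation":[0,0,0],"slide":[0,0,0],"grip":1},{"rotation":[0,0,0],"slide":[0,0,0],"grip":1},{"rotation":[0,0,0],"slide":[0,0,0],"grip":1},{"rotation":[0,0,0],"slide":[0,0,0],"grip":1},{"rotation":[0,0,0],"slide":[0,0,0],"grip":1}]' 40
python3 - <<'E'
from h import *
go(.574,.194,.12,171.75)
E
```

```text
time_s: 13.15
ee_pos: [0.4331, -0.2397, 0.0012]
tcp_rot: [-0.478, 0.479, 0.521, -0.52]
wrist_force: [-0.8, 1.2, 6.2]
grip_width: 0.0546
at [ 0.4331 -0.2397  0.0012] jawyaw -175.22 tooly [ 1.4e-03 -4.0e-04 -1.0e+00] q6 0.26 F [-0.8  1.2  6.2] w 0.0546 t 13.15
slide cm [ 42.04 -11.88 -17.67]
rot y rad 0.227
slide after turn [ 44.94 -11.89  -7.74]
```

```bash
python3 -m pendant '[{"rotation":[0,0,0],"slide":[0,-1.5,0],"grip":1},{"rotation":[0,0,0],"slide":[0,-4,0],"grip":1},{"rotation":[0,0.057,0],"slide":[0,-4,0],"grip":1},{"rotation":[0,0.057,0],"slide":[0,-2.4,0],"grip":1},{"rotation":[0,0.057,0],"slide":[0,0,0],"grip":1},{"rotation":[0,0.056,0],"slide":[0,0,0],"grip":1},{"rotation":[0,0,0],"slide":[3,0,-0.5],"grip":1},{"rotation":[0,0,0],"slide":[5,0,-0.9],"grip":1},{"rotation":[0,0,0],"slide":[5.7,0,-1],"grip":1},{"rotation":[0,0,0],"slide":[5.7,0,-1],"grip":1},{"rotation":[0,0,0],"slide":[5.7,0,-1],"grip":1},{"rotation":[0,0,0],"slide":[5.7,0,-1],"grip":1},{"rotation":[0,0,0],"slide":[5.5,0,-1],"grip":1},{"rotation":[0,0,0],"slide":[4.5,0,-0.7],"grip":1},{"rotation":[0,0,0],"slide":[3,0,-0.5],"grip":1},{"rotation":[0,0,0],"slide":[1,1,-0.1],"grip":1},{"rotation":[0,0,0],"slide":[0,2,0],"grip":1},{"rotation":[0,0,0],"slide":[0,0,0],"grip":1},{"rotation":[0,0,0],"slide":[0,0,0],"grip":1}]'
python3 - <<'E'
from h import *
go(.574,.194,.045,171.75)
E
```

```text
time_s: 15.52
ee_pos: [0.5731, 0.1921, 0.0896]
tcp_rot: [-0.535, 0.535, 0.463, -0.463]
wrist_force: [0.2, 0.4, -0.8]
grip_width: 0.0549
at [0.5731 0.1921 0.0896] jawyaw 171.72 tooly [-0.e+00 -3.e-04 -1.e+00] q6 -0.74 F [ 0.2  0.4 -0.8] w 0.0549 t 15.53
slide cm [ 0.21  4.46 -0.07]
rot y rad -0.001
slide after turn [ 0.21  4.46 -0.07]
```

```bash
python3 -m pendant '[{"rotation":[0,0,0],"slide":[0,1.3,0],"grip":1},{"rotation":[0,0,0],"slide":[0,1.5,0],"grip":1},{"rotation":[0,0,0],"slide":[0,0.9,0],"grip":1},{"rotation":[0,0,0],"slide":[0,0.5,0],"grip":1},{"rotation":[0,0,0],"slide":[0,0.25,0],"grip":1},{"rotation":[0,0,0],"slide":[0,0.1,0],"grip":1},{"rotation":[0,0,0],"slide":[0,0.07,0],"grip":1},{"rotation":[0,0,0],"slide":[0,0,0],"grip":1}]'
```

```text
time_s: 16.52
ee_pos: [0.5731, 0.1928, 0.0435]
tcp_rot: [-0.535, 0.535, 0.463, -0.463]
wrist_force: [-0.5, 1.0, -0.7]
grip_width: 0.055
```

```bash
python3 -m pendant '[{"rotation":[0,0,0],"slide":[0,0.06,0],"grip":1},{"rotation":[0,0,0],"slide":[0,0.03,0],"grip":1},{"rotation":[0,0,0],"slide":[0,0,0],"grip":1}]'
python3 -m pendant '[{"rotation":[0,0,0],"slide":[0,0,0],"grip":0.22},{"rotation":[0,0,0],"slide":[0,0,0],"grip":0.22},{"rotation":[0,0,0],"slide":[0,0,0],"grip":0.22}]'
python3 - <<'E'
from h import *
go(.574,.194,.1,81.75)
E
```

```text
time_s: 16.9
ee_pos: [0.5732, 0.1928, 0.0432]
tcp_rot: [-0.534, 0.535, 0.463, -0.463]
wrist_force: [-2.7, -0.9, 5.0]
grip_width: 0.0545
time_s: 17.27
ee_pos: [0.573, 0.1927, 0.042]
tcp_rot: [0.535, -0.535, -0.463, 0.463]
wrist_force: [0.5, 0.8, 0.1]
grip_width: 0.0668
at [0.573  0.1927 0.042 ] jawyaw 171.75 tooly [-2.e-04 -1.e-04 -1.e+00] q6 -0.74 F [0.5 0.8 0.1] w 0.0668 t 17.27
slide cm [ 0.15 -5.8  -0.08]
rot y rad 1.571
slide after turn [ 0.08 -5.8   0.15]
```

```bash
cat >> h.py <<'E'
C=np.array([.6485,.2868,.012]);Rj=R.from_euler('z',-8.25,degrees=True)
def jw(x,y): return (Rj.apply([x,y,0])+C)[:2]
def goj(x,y,z,yaw=None):
    go(*jw(x,y),z,yaw);print("tcp in jig",Rj.inv().apply(pose()[0]-C).round(4))
E
python3 -m pendant '[{"rotation":[0,0,0],"slide":[0,-2,0],"grip":0.22},{"rotation":[0,0,0],"slide":[0,-4,0],"grip":0.22},{"rotation":[0,0,0],"slide":[0,-2,2.5],"grip":0},{"rotation":[0,0.175,0],"slide":[0,0,0],"grip":0},{"rotation":[0,0.175,0],"slide":[0,0,0],"grip":0},{"rotation":[0,0.175,0],"slide":[0,0,0],"grip":0},{"rotation":[0,0.175,0],"slide":[0,0,0],"grip":0},{"rotation":[0,0.175,0],"slide":[0,0,0],"grip":0},{"rotation":[0,0.175,0],"slide":[0,0,0],"grip":0},{"rotation":[0,0.175,0],"slide":[0,0,0],"grip":0},{"rotation":[0,0.175,0],"slide":[0,0,0],"grip":0},{"rotation":[0,0.171,0],"slide":[0,0,0],"grip":0},{"rotation":[0,0,0],"slide":[-3,0,0],"grip":0},{"rotation":[0,0,0],"slide":[-4,0,0],"grip":0},{"rotation":[0,0,0],"slide":[0,0,0],"grip":0},{"rotation":[0,0,0],"slide":[0,0,0],"grip":0}]'
python3 - <<'E'
from h import *
import pickle
goj(-.14,-.105,.006,81.75)
f=r.grab_frame("wrist");pickle.dump(f,open("w5.pkl","wb"));cv2.imwrite("pics/w5.png",f["pixels"][:,:,::-1])
E
```

```text
time_s: 19.27
ee_pos: [0.4797, 0.2067, 0.1227]
tcp_rot: [0.706, -0.705, 0.05, -0.051]
wrist_force: [-0.3, 0.1, 0.1]
grip_width: 0.0852
at [0.4797 0.2067 0.1227] jawyaw 81.77 tooly [ 1.2e-03  6.0e-04 -1.0e+00] q6 -2.43 F [-0.3  0.1  0.1] w 0.0852 t 19.27
slide cm [ 1.55 11.67 -0.16]
rot y rad 0.0
slide after turn [ 1.55 11.67 -0.16]
tcp in jig [-0.1556 -0.1035  0.1107]
```

View pics/w5.png

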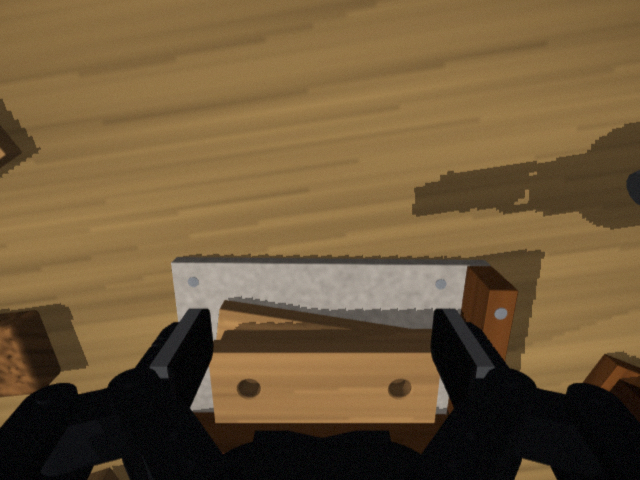

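The picture shows the pile three high, square to the jig, with A's corner sticking out at about (222,300). The template's holes are at (248,388) and (400,388), and the fingers are centred over its length.

```bash
python3 -m pendant '[{"rotation":[0,0,0],"slide":[1,2,0],"grip":0},{"rotation":[0,0,0],"slide":[0,3,0],"grip":0},{"rotation":[0,0,0],"slide":[0,3,0],"grip":0},{"rotation":[0,0,0],"slide":[0,2,0],"grip":0},{"rotation":[0,0,0],"slide":[0,1,0],"grip":0},{"rotation":[0,0,0],"slide":[0,0.5,0],"grip":0},{"rotation":[0,0,0],"slide":[0,0,0],"grip":0},{"rotation":[0,0,0],"slide":[0,0,0],"grip":0}]'
python3 - <<'E'
from h import *
goj(-.068,-.105,.006,81.75)
E
```

```text
time_s: 20.32
ee_pos: [0.4894, 0.2053, 0.0081]
tcp_rot: [0.706, -0.705, 0.05, -0.051]
wrist_force: [-0.3, 0.1, 0.1]
grip_width: 0.0853
at [0.4894 0.2053 0.0081] jawyaw 81.74 tooly [ 0.0013  0.001  -1.    ] q6 -2.42 F [-0.3  0.1  0.1] w 0.0853 t 20.32
slide cm [ 7.77  0.22 -0.15]
rot y rad -0.0
slide after turn [ 7.77  0.22 -0.15]
tcp in jig [-0.1457 -0.1035 -0.0039]
```

```bash
python3 -m pendant '[{"rotation":[0,0,0],"slide":[0.25,0.15,0],"grip":0},{"rotation":[0,0,0],"slide":[0.25,0,0],"grip":0},{"rotation":[0,0,0],"slide":[0.25,0,0],"grip":0},{"rotation":[0,0,0],"slide":[0.25,0,0],"grip":0},{"rotation":[0,0,0],"slide":[0.25,0,0],"grip":0},{"rotation":[0,0,0],"slide":[0.25,0,0],"grip":0},{"rotation":[0,0,0],"slide":[0.25,0,0],"grip":0},{"rotation":[0,0,0],"slide":[0.25,0,0],"grip":0},{"rotation":[0,0,0],"slide":[0.25,0,0],"grip":0},{"rotation":[0,0,0],"slide":[0.25,0,0],"grip":0},{"rotation":[0,0,0],"slide":[0.25,0,0],"grip":0},{"rotation":[0,0,0],"slide":[0.25,0,0],"grip":0},{"rotation":[0,0,0],"slide":[0.25,0,0],"grip":0},{"rotation":[0,0,0],"slide":[0.25,0,0],"grip":0},{"rotation":[0,0,0],"slide":[0.25,0,0],"grip":0},{"rotation":[0,0,0],"slide":[0.25,0,0],"grip":0}]'
python3 - <<'E'
from h import *
goj(-.068,-.105,.006,81.75)
E
```

```text
time_s: 22.32
ee_pos: [0.5281, 0.1988, 0.0057]
tcp_rot: [-0.705, 0.706, -0.051, 0.051]
wrist_force: [-2.3, 0.3, -0.4]
grip_width: 0.0851
at [0.5281 0.1988 0.0057] jawyaw 81.72 tooly [-1.2e-03 -7.0e-04 -1.0e+00] q6 -2.36 F [-2.3  0.3 -0.4] w 0.0851 t 22.32
slide cm [ 3.85 -0.04 -0.06]
rot y rad -0.001
slide after turn [ 3.85 -0.04 -0.06]
tcp in jig [-0.1065 -0.1044 -0.0063]
```

Contact: about 2.3 N of friction. I keep going slowly, in shorter calls near the fence.

```bash
python3 -m pendant '[{"rotation":[0,0,0],"slide":[0.25,0,0],"grip":0},{"rotation":[0,0,0],"slide":[0.25,0,0],"grip":0},{"rotation":[0,0,0],"slide":[0.25,0,0],"grip":0},{"rotation":[0,0,0],"slide":[0.25,0,0],"grip":0},{"rotation":[0,0,0],"slide":[0.25,0,0],"grip":0},{"rotation":[0,0,0],"slide":[0.25,0,0],"grip":0},{"rotation":[0,0,0],"slide":[0.25,0,0],"grip":0},{"rotation":[0,0,0],"slide":[0.25,0,0],"grip":0},{"rotation":[0,0,0],"slide":[0.25,0,0],"grip":0},{"rotation":[0,0,0],"slide":[0.25,0,0],"grip":0}]'
python3 - <<'E'
from h import *
goj(-.068,-.105,.006,81.75)
E
```

```text
time_s: 23.58
ee_pos: [0.5533, 0.1955, 0.0058]
tcp_rot: [-0.705, 0.705, -0.051, 0.051]
wrist_force: [-1.4, -0.1, -0.0]
grip_width: 0.0856
at [0.5533 0.1955 0.0058] jawyaw 81.73 tooly [-1.e-04 -0.e+00 -1.e+00] q6 -2.33 F [-1.4 -0.1 -0. ] w 0.0856 t 23.57
slide cm [ 1.31 -0.02 -0.1 ]
rot y rad -0.0
slide after turn [ 1.31 -0.02 -0.1 ]
tcp in jig [-0.0811 -0.104  -0.0062]
```

```bash
python3 -m pendant '[{"rotation":[0,0,0],"slide":[0.25,0,0],"grip":0},{"rotation":[0,0,0],"slide":[0.25,0,0],"grip":0},{"rotation":[0,0,0],"slide":[0.2,0,0],"grip":0},{"rotation":[0,0,0],"slide":[0,0,0],"grip":0}]'
python3 -m pendant '[{"rotation":[0,0,0],"slide":[0.15,0,0],"grip":0},{"rotation":[0,0,0],"slide":[0.15,0,0],"grip":0},{"rotation":[0,0,0],"slide":[0,0,0],"grip":0}]'
python3 - <<'E'
from h import *
goj(-.068,-.105,.006,81.75)
E
```

```text
time_s: 24.08
ee_pos: [0.5605, 0.1946, 0.0059]
tcp_rot: [0.705, -0.705, 0.051, -0.051]
wrist_force: [0.3, 0.5, -1.3]
grip_width: 0.0856
time_s: 24.45
ee_pos: [0.5633, 0.1941, 0.0059]
tcp_rot: [-0.705, 0.705, -0.051, 0.051]
wrist_force: [-1.7, 0.3, -0.1]
grip_width: 0.0852
at [0.5633 0.1941 0.0059] jawyaw 81.74 tooly [ 1.e-04 -0.e+00 -1.e+00] q6 -2.32 F [-1.7  0.3 -0.1] w 0.0852 t 24.45
slide cm [ 0.31 -0.01 -0.1 ]
rot y rad -0.0
slide after turn [ 0.31 -0.01 -0.1 ]
tcp in jig [-0.0711 -0.104  -0.0061]
```

```bash
python3 -m pendant '[{"rotation":[0,0,0],"slide":[0.12,0,0],"grip":0},{"rotation":[0,0,0],"slide":[0.12,0,0],"grip":0},{"rotation":[0,0,0],"slide":[0,0,0],"grip":0}]'
python3 -m pendant '[{"rotation":[0,0,0],"slide":[0.12,0,0],"grip":0},{"rotation":[0,0,0],"slide":[0,0,0],"grip":0}]'
```

```text
time_s: 24.82
ee_pos: [0.5656, 0.1938, 0.0058]
tcp_rot: [0.705, -0.705, 0.051, -0.051]
wrist_force: [-2.0, -0.1, 0.3]
grip_width: 0.0856
time_s: 25.08
ee_pos: [0.5668, 0.1937, 0.0059]
tcp_rot: [0.705, -0.705, 0.051, -0.051]
wrist_force: [-2.6, 0.9, 0.9]
grip_width: 0.0855
```

```bash
for i in 1 ; do :; done; python3 -m pendant '[{"rotation":[0,0,0],"slide":[0.12,0,0],"grip":0},{"rotation":[0,0,0],"slide":[0,0,0],"grip":0}]'
python3 -m pendant '[{"rotation":[0,0,0],"slide":[0.1,0,0],"grip":0},{"rotation":[0,0,0],"slide":[0,0,0],"grip":0}]'
```

```text
time_s: 25.32
ee_pos: [0.5669, 0.1937, 0.0058]
tcp_rot: [-0.705, 0.705, -0.052, 0.05]
wrist_force: [-5.9, 2.1, 2.4]
grip_width: 0.0854
time_s: 25.58
ee_pos: [0.5669, 0.1936, 0.0058]
tcp_rot: [-0.705, 0.705, -0.052, 0.05]
wrist_force: [-9.6, 4.8, 3.7]
grip_width: 0.0854
```

```bash
python3 -m pendant '[{"rotation":[0,0,0],"slide":[0.1,0,0],"grip":0},{"rotation":[0,0,0],"slide":[0,0,0],"grip":0}]'
```

```text
time_s: 25.82
ee_pos: [0.5669, 0.1936, 0.0058]
tcp_rot: [-0.705, 0.706, -0.053, 0.05]
wrist_force: [-11.3, 5.7, 6.8]
grip_width: 0.0852
```

```bash
python3 - <<'E'
from h import *
goj(-.068,-.105,.006,81.75);print(np.round(r.get_state()["ft_torque"],2))
E
python3 -m pendant '[{"rotation":[0,0,0],"slide":[-0.3,0,0],"grip":0},{"rotation":[0,0.03,0],"slide":[-0.2,0,0],"grip":0},{"rotation":[0,0,0],"slide":[0.15,0,0],"grip":0},{"rotation":[0,0,0],"slide":[0.1,0,0],"grip":0},{"rotation":[0,0,0],"slide":[0,0,0],"grip":0}]'
python3 -m pendant '[{"rotation":[0,0,0],"slide":[0.1,0,0],"grip":0},{"rotation":[0,0,0],"slide":[0,0,0],"grip":0}]'
```

```text
at [0.5669 0.1936 0.0058] jawyaw 81.67 tooly [-5.2e-03 -8.0e-04 -1.0e+00] q6 -2.31 F [-11.3   5.7   6.8] w 0.0852 t 25.82
slide cm [-0.06 -0.02 -0.1 ]
rot y rad -0.001
slide after turn [-0.06 -0.02 -0.1 ]
tcp in jig [-0.0674 -0.104  -0.0062]
[ 1.39  2.99 -0.29]
time_s: 26.45
ee_pos: [0.5666, 0.1936, 0.006]
tcp_rot: [-0.704, 0.705, -0.062, 0.061]
wrist_force: [-6.0, 2.3, 4.1]
grip_width: 0.0854
time_s: 26.7
ee_pos: [0.5666, 0.1936, 0.006]
tcp_rot: [-0.704, 0.705, -0.062, 0.06]
wrist_force: [-9.5, 4.0, 5.1]
grip_width: 0.0855
```

```bash
python3 -m pendant '[{"rotation":[0,0,0],"slide":[-0.3,0,0],"grip":0},{"rotation":[0,-0.03,0],"slide":[-0.2,0,0],"grip":0},{"rotation":[0,-0.03,0],"slide":[0,0,0],"grip":0},{"rotation":[0,0,0],"slide":[0.15,0,0],"grip":0},{"rotation":[0,0,0],"slide":[0.1,0,0],"grip":0},{"rotation":[0,0,0],"slide":[0,0,0],"grip":0}]'
python3 -m pendant '[{"rotation":[0,0,0],"slide":[0.1,0,0],"grip":0},{"rotation":[0,0,0],"slide":[0.05,0,0],"grip":0},{"rotation":[0,0,0],"slide":[0,0,0],"grip":0}]'
```

```text
time_s: 27.45
ee_pos: [0.5655, 0.1937, 0.0057]
tcp_rot: [-0.706, 0.706, -0.041, 0.04]
wrist_force: [-2.0, 1.0, 2.1]
grip_width: 0.0855
time_s: 27.82
ee_pos: [0.5656, 0.1936, 0.0057]
tcp_rot: [-0.706, 0.706, -0.042, 0.04]
wrist_force: [-7.1, 3.0, 4.3]
grip_width: 0.0855
```

```bash
python3 -m pendant '[{"rotation":[0,0,0],"slide":[0.1,0,0],"grip":0},{"rotation":[0,0,0],"slide":[0,0,0],"grip":0}]'
python3 -m pendant '[{"rotation":[0,0.03,0],"slide":[-0.8,0,0],"grip":0},{"rotation":[0,0,0],"slide":[-2,0,0],"grip":0},{"rotation":[0,0,0],"slide":[-2,0,0],"grip":0},{"rotation":[0,0,0],"slide":[-2,-3,0],"grip":0},{"rotation":[0,0,0],"slide":[-2,-5,0],"grip":0},{"rotation":[0,0,0],"slide":[-1,-5,0],"grip":0},{"rotation":[0,0,0],"slide":[0,0,0],"grip":0},{"rotation":[0,0,0],"slide":[0,0,0],"grip":0},{"rotation":[0,0,0],"slide":[0,0,0],"grip":0}]'
python3 - <<'E'
from h import *
import pickle
goj(-.04,-.22,.12,171.75)
f=r.grab_frame("wrist");pickle.dump(f,open("w6.pkl","wb"));t=r.grab_frame("top")
a=f["pixels"][180:440,120:560,::-1];b=t["pixels"][175:275,210:345,::-1]
o=np.zeros((600,800,3),np.uint8);a=cv2.resize(a,(550,325));o[:325,:550]=a;b=cv2.resize(b,(370,274),interpolation=cv2.INTER_CUBIC);o[326:600,:370]=b
cv2.imwrite("pics/w6.png",o)
E
```

```text
time_s: 28.08
ee_pos: [0.5656, 0.1936, 0.0057]
tcp_rot: [-0.705, 0.706, -0.043, 0.039]
wrist_force: [-9.4, 5.0, 5.7]
grip_width: 0.0853
time_s: 29.2
ee_pos: [0.471, 0.2068, 0.1344]
tcp_rot: [-0.705, 0.706, -0.052, 0.05]
wrist_force: [-0.5, -0.3, -0.3]
grip_width: 0.0852
at [0.471  0.2068 0.1344] jawyaw 81.71 tooly [-0.0021 -0.0017 -1.    ] q6 -2.44 F [-0.5 -0.3 -0.3] w 0.0852 t 29.2
slide cm [ 12.43   1.44 -11.52]
rot y rad 1.57
slide after turn [11.54  1.4  12.42]
tcp in jig [-0.1642 -0.1046  0.1224]
```

View pics/w6.png

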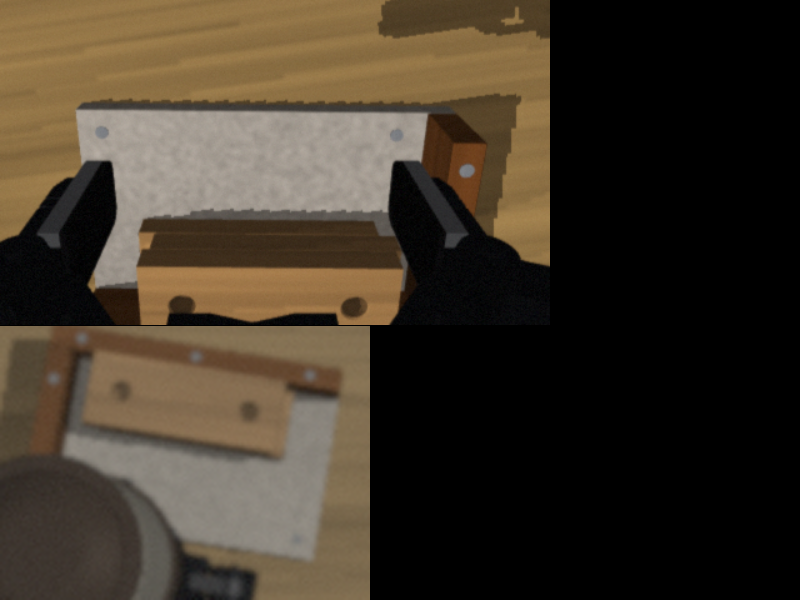

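The pile is three high, its boards are parallel, and the near faces are in line along the fence. A sits about 10 mm further from the stop than the others (left end at (140,225)) and there is a gap to the stop. Next is the stop push.

```bash
python3 -m pendant '[{"rotation":[0,0,0],"slide":[3,0,-2.8],"grip":0.5},{"rotation":[0,0,0],"slide":[4,0,-3.5],"grip":1},{"rotation":[0,0,0],"slide":[4,0,-3.5],"grip":1},{"rotation":[0,-0.17,0],"slide":[3.2,0,-2.8],"grip":1},{"rotation":[0,-0.175,0],"slide":[0,0,0],"grip":1},{"rotation":[0,-0.175,0],"slide":[0,0,0],"grip":1},{"rotation":[0,-0.175,0],"slide":[0,0,0],"grip":1},{"rotation":[0,-0.175,0],"slide":[0,0,0],"grip":1},{"rotation":[0,-0.175,0],"slide":[0,0,0],"grip":1},{"rotation":[0,-0.175,0],"slide":[0,0,0],"grip":1},{"rotation":[0,-0.175,0],"slide":[0,0,0],"grip":1},{"rotation":[0,-0.175,0],"slide":[0,0,0],"grip":1},{"rotation":[0,0,0],"slide":[0,0,0],"grip":1},{"rotation":[0,0,0],"slide":[0,0,0],"grip":1}]' 20
python3 - <<'E'
from h import *
goj(-.022,-.225,.016,171.75)
E
```

```text
time_s: 31.05
ee_pos: [0.5937, 0.0622, 0.1352]
tcp_rot: [0.536, -0.535, -0.461, 0.462]
wrist_force: [0.3, 0.6, -0.4]
grip_width: 0.0001
at [0.5937 0.0622 0.1352] jawyaw 171.54 tooly [-1.e-03 -4.e-04 -1.e+00] q6 -0.52 F [ 0.3  0.6 -0.4] w 0.0001 t 31.05
slide cm [ 5.200e-01  1.192e+01 -1.000e-02]
rot y rad -0.004
slide after turn [ 5.200e-01  1.192e+01 -1.000e-02]
tcp in jig [-0.022  -0.2302  0.1232]
```

```bash
python3 -m pendant '[{"rotation":[0,-0.004,0],"slide":[0,3,0],"grip":1},{"rotation":[0,0,0],"slide":[0,4,0],"grip":1},{"rotation":[0,0,0],"slide":[0,3,0],"grip":1},{"rotation":[0,0,0],"slide":[0,1.3,0],"grip":1},{"rotation":[0,0,0],"slide":[0,0.5,0],"grip":1},{"rotation":[0,0,0],"slide":[0,0,0],"grip":1},{"rotation":[0,0,0],"slide":[0.25,0,0],"grip":1},{"rotation":[0,0,0],"slide":[0.25,0,0],"grip":1},{"rotation":[0,0,0],"slide":[0.25,0,0],"grip":1},{"rotation":[0,0,0],"slide":[0.25,0,0],"grip":1},{"rotation":[0,0,0],"slide":[0.25,0,0],"grip":1},{"rotation":[0,0,0],"slide":[0.25,0,0],"grip":1},{"rotation":[0,0,0],"slide":[0.25,0,0],"grip":1},{"rotation":[0,0,0],"slide":[0.25,0,0],"grip":1}]'
python3 - <<'E'
from h import *
goj(-.022,-.161,.016,171.75)
E
```

```text
time_s: 32.8
ee_pos: [0.5966, 0.0823, 0.0178]
tcp_rot: [0.534, -0.534, -0.463, 0.464]
wrist_force: [-1.2, -0.8, 1.6]
grip_width: 0.0001
at [0.5966 0.0823 0.0178] jawyaw 171.92 tooly [-1.e-04 -1.e-04 -1.e+00] q6 -0.55 F [-1.2 -0.8  1.6] w 0.0001 t 32.8
slide cm [ 4.89  0.18 -0.01]
rot y rad 0.003
slide after turn [4.89 0.18 0.  ]
tcp in jig [-0.022  -0.2099  0.0058]
```

```bash
python3 -m pendant '[{"rotation":[0,0,0],"slide":[0.25,0.1,0],"grip":1},{"rotation":[0,0,0],"slide":[0.25,0,0],"grip":1},{"rotation":[0,0,0],"slide":[0.25,0,0],"grip":1},{"rotation":[0,0,0],"slide":[0.25,0,0],"grip":1},{"rotation":[0,0,0],"slide":[0.25,0,0],"grip":1},{"rotation":[0,0,0],"slide":[0.25,0,0],"grip":1},{"rotation":[0,0,0],"slide":[0.25,0,0],"grip":1},{"rotation":[0,0,0],"slide":[0.25,0,0],"grip":1},{"rotation":[0,0,0],"slide":[0.25,0,0],"grip":1},{"rotation":[0,0,0],"slide":[0.25,0,0],"grip":1},{"rotation":[0,0,0],"slide":[0.25,0,0],"grip":1},{"rotation":[0,0,0],"slide":[0.25,0,0],"grip":1}]'
python3 -m pendant '[{"rotation":[0,0,0],"slide":[0.25,0,0],"grip":1},{"rotation":[0,0,0],"slide":[0.25,0,0],"grip":1},{"rotation":[0,0,0],"slide":[0.2,0,0],"grip":1},{"rotation":[0,0,0],"slide":[0.2,0,0],"grip":1}]'
python3 - <<'E'
from h import *
goj(-.022,-.161,.016,171.75)
E
```

```text
time_s: 34.3
ee_pos: [0.6008, 0.1118, 0.0168]
tcp_rot: [0.534, -0.534, -0.463, 0.464]
wrist_force: [-0.3, -1.4, 0.8]
grip_width: -0.0002
time_s: 34.8
ee_pos: [0.6019, 0.1207, 0.0168]
tcp_rot: [0.534, -0.534, -0.463, 0.464]
wrist_force: [-0.1, -2.0, 0.8]
grip_width: 0.0
at [0.6019 0.1207 0.0168] jawyaw 171.92 tooly [-5.e-04 -4.e-04 -1.e+00] q6 -0.6 F [-0.1 -2.   0.8] w 0.0 t 34.8
slide cm [ 1.01  0.08 -0.03]
rot y rad 0.003
slide after turn [ 1.01  0.08 -0.02]
tcp in jig [-0.0222 -0.1711  0.0048]
```

```bash
python3 -m pendant '[{"rotation":[0,0,0],"slide":[0.2,0,0],"grip":1},{"rotation":[0,0,0],"slide":[0.2,0,0],"grip":1},{"rotation":[0,0,0],"slide":[0,0,0],"grip":1}]'
python3 -m pendant '[{"rotation":[0,0,0],"slide":[0.15,0,0],"grip":1},{"rotation":[0,0,0],"slide":[0.15,0,0],"grip":1},{"rotation":[0,0,0],"slide":[0,0,0],"grip":1}]'
python3 -m pendant '[{"rotation":[0,0,0],"slide":[0.15,0,0],"grip":1},{"rotation":[0,0,0],"slide":[0,0,0],"grip":1}]'
```

```text
time_s: 35.17
ee_pos: [0.6026, 0.1248, 0.0168]
tcp_rot: [0.534, -0.534, -0.464, 0.464]
wrist_force: [0.2, -1.9, 0.6]
grip_width: 0.0002
time_s: 35.55
ee_pos: [0.6031, 0.1277, 0.0168]
tcp_rot: [0.534, -0.534, -0.464, 0.464]
wrist_force: [-0.2, -3.5, 1.2]
grip_width: 0.0001
time_s: 35.8
ee_pos: [0.6031, 0.1287, 0.0168]
tcp_rot: [-0.534, 0.534, 0.463, -0.464]
wrist_force: [0.2, -4.7, 1.3]
grip_width: -0.0005
```

```bash
python3 -m pendant '[{"rotation":[0,0,0],"slide":[0.15,0,0],"grip":1},{"rotation":[0,0,0],"slide":[0,0,0],"grip":1}]'
python3 -m pendant '[{"rotation":[0,0,0],"slide":[0.1,0,0],"grip":1},{"rotation":[0,0,0],"slide":[0,0,0],"grip":1}]'
```

```text
time_s: 36.05
ee_pos: [0.6028, 0.1288, 0.0168]
tcp_rot: [-0.534, 0.534, 0.462, -0.464]
wrist_force: [-0.8, -8.3, 2.8]
grip_width: 0.0003
time_s: 36.3
ee_pos: [0.6026, 0.1289, 0.0168]
tcp_rot: [-0.534, 0.534, 0.462, -0.465]
wrist_force: [-0.2, -11.0, 2.6]
grip_width: 0.0001
```

```bash
python3 -m pendant '[{"rotation":[0,0,0],"slide":[0,0,0],"grip":1},{"rotation":[0,0,0],"slide":[-0.6,0,0],"grip":1},{"rotation":[0,0,0],"slide":[-1.5,0,0],"grip":1},{"rotation":[0,0,0],"slide":[-3,0,0],"grip":1},{"rotation":[0,0,0],"slide":[-2,-4,0],"grip":1},{"rotation":[0,0,0],"slide":[0,-6,0],"grip":1},{"rotation":[0,0,0],"slide":[3,-5,0],"grip":1},{"rotation":[0,0,0],"slide":[4,-2,0],"grip":1},{"rotation":[0,0,0],"slide":[4,0,0],"grip":1},{"rotation":[0,0,0],"slide":[0,0,0],"grip":1},{"rotation":[0,0,0],"slide":[0,0,0],"grip":1},{"rotation":[0,0,0],"slide":[0,0,0],"grip":1}]'
python3 - <<'E'
from h import *
import pickle
goj(-.02,-.1,.2)
f=r.grab_frame("wrist");pickle.dump(f,open("w7.pkl","wb"))
print([proj(f,(*jw(x,y),z)).round(0).tolist() for x,y,z in((0,0,.012),(0,-.2,.052),(-.056,-.15,.057),(-.056,0,.057))])
cv2.imwrite("pics/w7.png",f["pixels"][:,:,::-1])
E
```

```text
time_s: 37.8
ee_pos: [0.6089, 0.1692, 0.1866]
tcp_rot: [0.534, -0.534, -0.463, 0.463]
wrist_force: [0.3, -0.2, -0.2]
grip_width: 0.0001
at [0.6089 0.1692 0.1866] jawyaw 171.86 tooly [-5.e-04 -2.e-04 -1.e+00] q6 -0.67 F [ 0.3 -0.2 -0.2] w 0.0001 t 37.8
slide cm [ 2.2  -1.34 -0.23]
tcp in jig [-0.0223 -0.122   0.1746]
[[297.0, 334.0], [289.0, 117.0], [367.0, 189.0], [360.0, 364.0]]
```

View pics/w7.png

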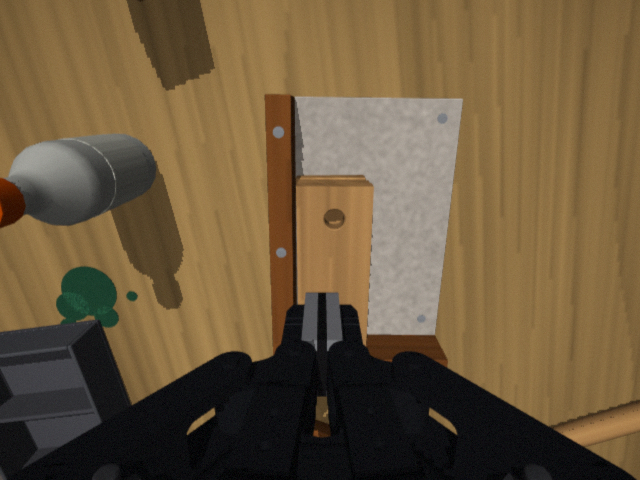

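The template is on top and the right ends of the stack line up at (297–372, 176–186). A row of 1–3 px beside the fence at x≈296 needs a closer look. The gripper hides the stop, so I'll take one more oblique view.

```bash
python3 -m pendant '[{"rotation":[0,0,0],"slide":[-4,0,2],"grip":0},{"rotation":[0,0,0],"slide":[-4,0,3],"grip":0},{"rotation":[0,0,0],"slide":[-3,0,2],"grip":0},{"rotation":[0,0,0],"slide":[0,0,0],"grip":0},{"rotation":[0,0,0],"slide":[0,0,0],"grip":0},{"rotation":[0,0,0],"slide":[0,0,0],"grip":0}]'
python3 - <<'E'
from h import *
import pickle
f=r.grab_frame("wrist");pickle.dump(f,open("w8.pkl","wb"));g=pickle.load(open("w7.pkl","rb"));t=r.grab_frame("top")
def box(f,P,m):
    q=np.array([proj(f,(*jw(x,y),z)) for x,y,z in P]);a=np.maximum(q.min(0)-m,0).astype(int);b=(q.max(0)+m).astype(int);return a,b
a,b=box(f,[(0,0,.06),(-.06,-.16,.012),(0,-.16,.05),(-.06,0,.01)],25);print(a,b)
im=f["pixels"][a[1]:b[1],a[0]:b[0],::-1];k=min(420/im.shape[1],600/im.shape[0]);im=cv2.resize(im,None,fx=k,fy=k,interpolation=cv2.INTER_CUBIC)
o=np.zeros((600,800,3),np.uint8);o[:im.shape[0],:im.shape[1]]=im
c=cv2.resize(g["pixels"][165:290,260:385,::-1],(375,375),interpolation=cv2.INTER_CUBIC);o[:375,425:]=c
d=cv2.resize(t["pixels"][178:253,215:340,::-1],(370,222),interpolation=cv2.INTER_CUBIC);o[377:599,425:795]=d
cv2.imwrite("pics/w8.png",o);print("scale",k)
G=g["pixels"].astype(int)
for y in(190,230,270):print(y,G[y,288:304].sum(1).tolist())
E
```

```text
time_s: 38.6
ee_pos: [0.5251, 0.0716, 0.1867]
tcp_rot: [-0.534, 0.534, 0.464, -0.463]
wrist_force: [-0.1, -0.1, 0.7]
grip_width: 0.0854
[184 260] [315 489]
scale 2.727272727272727
190 [188, 192, 194, 148, 80, 65, 54, 109, 308, 333, 332, 329, 323, 317, 330, 328]
230 [211, 203, 202, 193, 92, 56, 58, 104, 307, 374, 370, 358, 343, 319, 325, 337]
270 [208, 208, 201, 217, 183, 93, 45, 75, 172, 312, 381, 369, 356, 334, 337, 330]
```

View pics/w8.png

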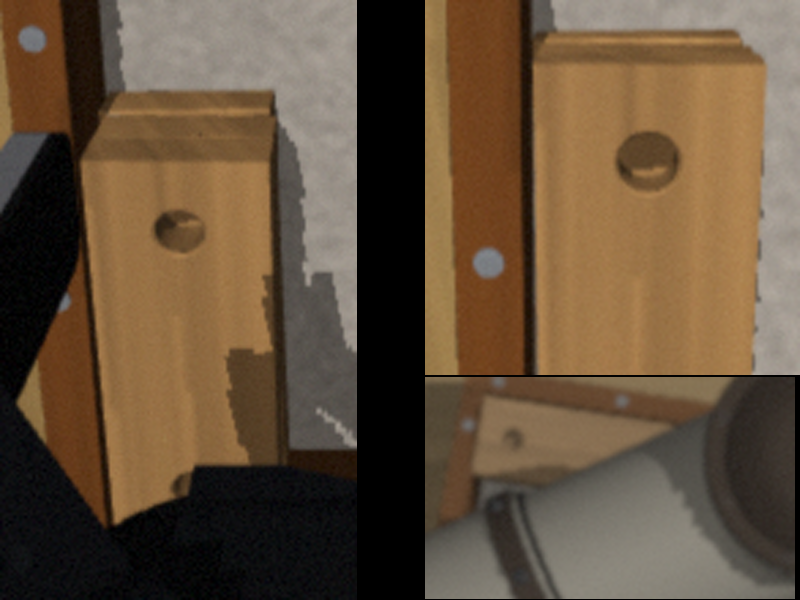

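Seen in the enlarged views, all three boards are stacked together, but a dark gap of about 3–4 px (roughly 2–3 mm) runs along the fence at the right end and narrows towards the stop. The stop push turned the pile slightly. I'll mend it by pressing the fence again, then the stop, this time pushing nearer the fence side.

```bash
python3 -m pendant '[{"rotation":[0,0.175,0],"slide":[0,0,0],"grip":0},{"rotation":[0,0.175,0],"slide":[0,0,0],"grip":0},{"rotation":[0,0.175,0],"slide":[0,0,0],"grip":0},{"rotation":[0,0.175,0],"slide":[0,0,0],"grip":0},{"rotation":[0,0.175,0],"slide":[0,0,0],"grip":0},{"rotation":[0,0.175,0],"slide":[0,0,0],"grip":0},{"rotation":[0,0.175,0],"slide":[0,0,0],"grip":0},{"rotation":[0,0.175,0],"slide":[0,0,0],"grip":0},{"rotation":[0,0.171,0],"slide":[0,0,0],"grip":0},{"rotation":[0,0,0],"slide":[0,3,4],"grip":0},{"rotation":[0,0,0],"slide":[-0.5,3,5],"grip":0},{"rotation":[0,0,0],"slide":[-0.5,2,4],"grip":0},{"rotation":[0,0,0],"slide":[0,0,0],"grip":0},{"rotation":[0,0,0],"slide":[0,0,0],"grip":0}]'
python3 - <<'E'
from h import *
goj(-.10,-.085,.006,81.75)
E
```

```text
time_s: 40.45
ee_pos: [0.5329, 0.2015, 0.1067]
tcp_rot: [-0.705, 0.706, -0.05, 0.05]
wrist_force: [-0.3, 0.4, -0.2]
grip_width: 0.0853
at [0.5329 0.2015 0.1067] jawyaw 81.95 tooly [-3.e-04 -4.e-04 -1.e+00] q6 -2.36 F [-0.3  0.4 -0.2] w 0.0853 t 40.45
slide cm [ 0.23 10.07  1.61]
rot y rad 0.004
slide after turn [ 0.22 10.07  1.61]
tcp in jig [-0.1022 -0.1011  0.0947]
```

```bash
python3 -m pendant '[{"rotation":[0,0.004,0],"slide":[0,2.5,1],"grip":0},{"rotation":[0,0,0],"slide":[0,3.5,0.6],"grip":0},{"rotation":[0,0,0],"slide":[0,2.5,0],"grip":0},{"rotation":[0,0,0],"slide":[0,1.2,0],"grip":0},{"rotation":[0,0,0],"slide":[0,0.4,0],"grip":0},{"rotation":[0,0,0],"slide":[0.3,0,0],"grip":0},{"rotation":[0,0,0],"slide":[0.3,0,0],"grip":0},{"rotation":[0,0,0],"slide":[0.3,0,0],"grip":0},{"rotation":[0,0,0],"slide":[0.3,0,0],"grip":0},{"rotation":[0,0,0],"slide":[0.3,0,0],"grip":0},{"rotation":[0,0,0],"slide":[0.25,0,0],"grip":0},{"rotation":[0,0,0],"slide":[0.25,0,0],"grip":0},{"rotation":[0,0,0],"slide":[0.25,0,0],"grip":0},{"rotation":[0,0,0],"slide":[0.25,0,0],"grip":0},{"rotation":[0,0,0],"slide":[0,0,0],"grip":0}]'
python3 - <<'E'
from h import *
goj(-.067,-.085,.006,81.75)
E
```

```text
time_s: 42.32
ee_pos: [0.5599, 0.2135, 0.0058]
tcp_rot: [-0.705, 0.705, -0.051, 0.051]
wrist_force: [0.1, -1.1, 0.2]
grip_width: 0.0857
at [0.5599 0.2135 0.0058] jawyaw 81.67 tooly [ 0. -0. -1.] q6 -2.35 F [ 0.1 -1.1  0.2] w 0.0857 t 42.33
slide cm [ 1.01 -0.02  0.03]
rot y rad -0.001
slide after turn [ 1.01 -0.02  0.03]
tcp in jig [-0.0771 -0.0853 -0.0062]
```

```bash
python3 -m pendant '[{"rotation":[0,-0.015,0],"slide":[0.2,0,0],"grip":0},{"rotation":[0,0,0],"slide":[0.2,0,0],"grip":0},{"rotation":[0,0,0],"slide":[0.2,0,0],"grip":0},{"rotation":[0,0,0],"slide":[0,0,0],"grip":0}]'
python3 -m pendant '[{"rotation":[0,0,0],"slide":[0.15,0,0],"grip":0},{"rotation":[0,0,0],"slide":[0.1,0,0],"grip":0},{"rotation":[0,0,0],"slide":[0,0,0],"grip":0}]'
python3 -m pendant '[{"rotation":[0,0,0],"slide":[0.12,0,0],"grip":0},{"rotation":[0,0,0],"slide":[0,0,0],"grip":0}]'
```

```text
time_s: 42.82
ee_pos: [0.5659, 0.2126, 0.0058]
tcp_rot: [-0.706, 0.706, -0.046, 0.046]
wrist_force: [0.2, -0.4, 0.2]
grip_width: 0.0853
time_s: 43.2
ee_pos: [0.5679, 0.2121, 0.0057]
tcp_rot: [-0.705, 0.706, -0.046, 0.046]
wrist_force: [-1.1, -0.2, 0.2]
grip_width: 0.0857
time_s: 43.45
ee_pos: [0.5688, 0.2119, 0.0056]
tcp_rot: [-0.705, 0.706, -0.047, 0.046]
wrist_force: [-2.4, -1.0, 0.1]
grip_width: 0.0857
```

```bash
python3 -m pendant '[{"rotation":[0,0,0],"slide":[0.12,0,0],"grip":0},{"rotation":[0,0,0],"slide":[0.1,0,0],"grip":0},{"rotation":[0,0,0],"slide":[0,0,0],"grip":0}]'
python3 -m pendant '[{"rotation":[0,0,0],"slide":[0.1,0,0],"grip":0},{"rotation":[0,0,0],"slide":[0,0,0],"grip":0}]'
```

```text
time_s: 43.82
ee_pos: [0.5688, 0.2119, 0.0056]
tcp_rot: [-0.705, 0.706, -0.048, 0.045]
wrist_force: [-10.0, 3.4, 5.7]
grip_width: 0.0851
time_s: 44.08
ee_pos: [0.5689, 0.2119, 0.0056]
tcp_rot: [-0.705, 0.706, -0.049, 0.044]
wrist_force: [-12.7, 4.3, 7.4]
grip_width: 0.0857
```

```bash
python3 -m pendant '[{"rotation":[0,0,0],"slide":[-0.4,0,0],"grip":0},{"rotation":[0,0.03,0],"slide":[-0.1,0,0],"grip":0},{"rotation":[0,0,0],"slide":[0.15,0,0],"grip":0},{"rotation":[0,0,0],"slide":[0.15,0,0],"grip":0},{"rotation":[0,0,0],"slide":[0,0,0],"grip":0}]'
```

```text
time_s: 44.7
ee_pos: [0.5701, 0.2123, 0.006]
tcp_rot: [0.705, -0.705, 0.057, -0.056]
wrist_force: [-4.5, 2.4, 2.9]
grip_width: 0.0854
```

```bash
python3 -m pendant '[{"rotation":[0,0,0],"slide":[0.15,0,0],"grip":0},{"rotation":[0,0,0],"slide":[0,0,0],"grip":0}]'
python3 -m pendant '[{"rotation":[0,-0.015,0],"slide":[-0.8,0,0],"grip":0},{"rotation":[0,0,0],"slide":[-2,0,0],"grip":0},{"rotation":[0,0,0],"slide":[-2,-3,0],"grip":0},{"rotation":[0,0,0],"slide":[0,-5,-2],"grip":0},{"rotation":[0,0,0],"slide":[2,-3,-3],"grip":0.5},{"rotation":[0,0,0],"slide":[3,0,-4],"grip":1},{"rotation":[0,0,0],"slide":[3,0,-4],"grip":1},{"rotation":[0,-0.17,0],"slide":[2,0,-1.5],"grip":1},{"rotation":[0,-0.175,0],"slide":[0,0,0],"grip":1},{"rotation":[0,-0.175,0],"slide":[0,0,0],"grip":1},{"rotation":[0,-0.175,0],"slide":[0,0,0],"grip":1},{"rotation":[0,-0.175,0],"slide":[0,0,0],"grip":1},{"rotation":[0,-0.175,0],"slide":[0,0,0],"grip":1},{"rotation":[0,-0.175,0],"slide":[0,0,0],"grip":1},{"rotation":[0,-0.175,0],"slide":[0,0,0],"grip":1},{"rotation":[0,-0.175,0],"slide":[0,0,0],"grip":1},{"rotation":[0,0,0],"slide":[0,0,0],"grip":1},{"rotation":[0,0,0],"slide":[0,0,0],"grip":1}]' 20
python3 - <<'E'
from h import *
goj(-.017,-.19,.016,171.2)
f=r.grab_frame("wrist");G=f["pixels"].astype(int)
import pickle;pickle.dump(f,open("w9.pkl","wb"))
for y in(-.14,-.1,-.06,-.02):
    u=proj(f,(*jw(0,y),.055));print(y,u.round(1),G[int(u[1]),int(u[0])-9:int(u[0])+10].sum(1).tolist() if 0<u[1]<480 else '')
E
```

```text
time_s: 44.95
ee_pos: [0.5702, 0.2123, 0.006]
tcp_rot: [-0.705, 0.705, -0.057, 0.055]
wrist_force: [-11.0, 4.8, 6.1]
grip_width: 0.0855
time_s: 47.2
ee_pos: [0.6027, 0.0606, 0.1158]
tcp_rot: [-0.536, 0.536, 0.462, -0.461]
wrist_force: [-0.3, -0.3, -0.7]
grip_width: -0.0002
at [0.6027 0.0606 0.1158] jawyaw 171.48 tooly [ 3.e-04 -1.e-04 -1.e+00] q6 -0.52 F [-0.3 -0.3 -0.7] w -0.0002 t 47.2
slide cm [4.04 9.98 0.43]
rot y rad 0.005
slide after turn [4.04 9.98 0.45]
tcp in jig [-0.0129 -0.2304  0.1038]
-0.14 [301.6 389.7] [42, 46, 48, 50, 45, 63, 53, 29, 46, 51, 61, 48, 39, 6, 26, 15, 47, 11, 31]
-0.1 [302.8 437.9] [48, 45, 49, 3, 31, 2, 21, 39, 13, 26, 24, 30, 26, 40, 41, 33, 52, 51, 53]
-0.06 [303.9 481.7] 
-0.02 [305.  521.6]
```

```bash
python3 -m pendant '[{"rotation":[0,0,0],"slide":[0,3,0.7],"grip":1},{"rotation":[0,0,0],"slide":[0,4,0],"grip":1},{"rotation":[0,0,0],"slide":[0,2,0],"grip":1},{"rotation":[0,0,0],"slide":[0,0.7,0],"grip":1},{"rotation":[0,0,0],"slide":[0,0.2,0],"grip":1},{"rotation":[0,0,0],"slide":[0.8,0,0],"grip":1},{"rotation":[0,0,0],"slide":[1,0,0],"grip":1},{"rotation":[0,0,0],"slide":[1,0,0],"grip":1},{"rotation":[0,0,0],"slide":[0.8,0,0],"grip":1},{"rotation":[0,0,0],"slide":[0.4,0,0],"grip":1},{"rotation":[0,0,0],"slide":[0.25,0,0],"grip":1},{"rotation":[0,0,0],"slide":[0.25,0,0],"grip":1},{"rotation":[0,0,0],"slide":[0.25,0,0],"grip":1},{"rotation":[0,0,0],"slide":[0.25,0,0],"grip":1},{"rotation":[0,0,0],"slide":[0.25,0,0],"grip":1},{"rotation":[0,0,0],"slide":[0,0,0],"grip":1}]'
python3 - <<'E'
from h import *
goj(-.02,-.163,.016,171.2)
E
```

```text
time_s: 49.25
ee_pos: [0.6033, 0.114, 0.0168]
tcp_rot: [-0.535, 0.535, 0.462, -0.462]
wrist_force: [-0.5, 0.2, -0.2]
grip_width: 0.0002
at [0.6033 0.114  0.0168] jawyaw 171.65 tooly [ 1.e-04  0.e+00 -1.e+00] q6 -0.6 F [-0.5  0.2 -0.2] w 0.0002 t 49.25
slide cm [1.45 0.08 0.01]
rot y rad 0.008
slide after turn [1.45 0.08 0.02]
tcp in jig [-0.0199 -0.1775  0.0048]
```

```bash
python3 -m pendant '[{"rotation":[0,0,0],"slide":[0.25,0,0],"grip":1},{"rotation":[0,0,0],"slide":[0.25,0,0],"grip":1},{"rotation":[0,0,0],"slide":[0.25,0,0],"grip":1},{"rotation":[0,0,0],"slide":[0.25,0,0],"grip":1},{"rotation":[0,0,0],"slide":[0.2,0,0],"grip":1},{"rotation":[0,0,0],"slide":[0,0,0],"grip":1}]'
python3 -m pendant '[{"rotation":[0,0,0],"slide":[0.15,0,0],"grip":1},{"rotation":[0,0,0],"slide":[0.15,0,0],"grip":1},{"rotation":[0,0,0],"slide":[0,0,0],"grip":1}]'
```

```text
time_s: 50.0
ee_pos: [0.605, 0.1259, 0.0168]
tcp_rot: [0.535, -0.535, -0.462, 0.462]
wrist_force: [-0.2, -1.1, -0.6]
grip_width: -0.0001
time_s: 50.38
ee_pos: [0.6052, 0.1283, 0.0168]
tcp_rot: [0.535, -0.535, -0.462, 0.462]
wrist_force: [0.3, -0.8, -0.3]
grip_width: -0.0002
```

```bash
python3 -m pendant '[{"rotation":[0,0,0],"slide":[0.15,0,0],"grip":1},{"rotation":[0,0,0],"slide":[0.1,0,0],"grip":1},{"rotation":[0,0,0],"slide":[0,0,0],"grip":1}]'
python3 -m pendant '[{"rotation":[0,0,0],"slide":[0.1,0,0],"grip":1},{"rotation":[0,0,0],"slide":[0,0,0],"grip":1}]'
```

```text
time_s: 50.75
ee_pos: [0.6049, 0.1285, 0.0168]
tcp_rot: [-0.535, 0.536, 0.46, -0.463]
wrist_force: [-0.3, -8.7, 1.9]
grip_width: -0.0004
time_s: 51.0
ee_pos: [0.6049, 0.1286, 0.0168]
tcp_rot: [-0.535, 0.536, 0.46, -0.464]
wrist_force: [1.5, -12.5, 1.9]
grip_width: 0.0005
```

```bash
python3 -m pendant '[{"rotation":[0,0,0],"slide":[0,0,0],"grip":1},{"rotation":[0,0,0],"slide":[-0.6,0,0],"grip":1},{"rotation":[0,0,0],"slide":[-1.5,0,0],"grip":1},{"rotation":[0,0,0],"slide":[-3,0,0],"grip":1},{"rotation":[0,0,0],"slide":[-2,-4,0],"grip":1},{"rotation":[0,0,0],"slide":[0,-6,0],"grip":1},{"rotation":[0,0,0],"slide":[3,-5,0],"grip":1},{"rotation":[0,0,0],"slide":[4,-2,0],"grip":1},{"rotation":[0,0,0],"slide":[4,0,0],"grip":1},{"rotation":[0,0,0],"slide":[0,0,0],"grip":1},{"rotation":[0,0,0],"slide":[0,0,0],"grip":1},{"rotation":[0,0,0],"slide":[0,0,0],"grip":1}]'
python3 - <<'E'
from h import *
import pickle
goj(-.02,-.12,.19)
g=pickle.load(open("w7.pkl","rb"));f=r.grab_frame("wrist");pickle.dump(f,open("w10.pkl","wb"))
def edges(f,y):
    G=cv2.cvtColor(f["pixels"],cv2.COLOR_RGB2GRAY).astype(float)[y-2:y+3].mean(0)
    u=int(proj(f,(*jw(0,-.1),.055))[0]);x=np.arange(u-25,u+20);v=G[x];i=v.argmin()
    L=x[i]-np.argmax(v[i::-1]>45);Rr=x[i]+np.argmax(v[i:]>55);return L,Rr,v[i].round(0)
E=[]
for n,F in(("before",g),("now",f)):
    print(n,[(y,*map(float,edges(F,y))) for y in range(185,290,15)])
# plan angle of template's fence-side edge & right (near) edge vs fence top edge, from pixel columns at z .057/.052
def line(F,side):
    G=cv2.cvtColor(F["pixels"],cv2.COLOR_RGB2GRAY).astype(float);P=[]
    for y in range(190,286,3):
        L,Rr,_=edges(F,y)
        if side=="fence":p=plane(F,(L+.5,y),.052)
        else:p=plane(F,(Rr-.5,y),.057)
        P.append(p[:2])
    vx,vy,x0,y0=cv2.fitLine(np.array(P,np.float32)*1000,cv2.DIST_HUBER,0,.01,.01).ravel()
    return np.degrees(np.arctan2(vy,vx))%180,np.array(P)
for n,F in(("before",g),("now",f)):
    a,P=line(F,"fence");b,Q=line(F,"board");ex=np.array([np.sin(np.radians(a)),-np.cos(np.radians(a))])
    gp=(P-Q)@ex*1000;print(n,"fence edge",round(a,2),"board edge",round(b,2),"gap mm right..left",gp[:8].mean().round(2),gp[-8:].mean().round(2))
E
```

```text
time_s: 52.5
ee_pos: [0.6114, 0.1696, 0.1866]
tcp_rot: [0.535, -0.535, -0.462, 0.462]
wrist_force: [0.4, -0.8, -0.3]
grip_width: -0.0
at [0.6114 0.1696 0.1866] jawyaw 171.58 tooly [-7.e-04 -3.e-04 -1.e+00] q6 -0.67 F [ 0.4 -0.8 -0.3] w -0.0 t 52.5
slide cm [ 0.13 -0.34  0.01]
tcp in jig [-0.02   -0.1213  0.1746]
before [(185, 291.0, 296.0, 23.0), (200, 291.0, 296.0, 21.0), (215, 291.0, 296.0, 21.0), (230, 291.0, 296.0, 23.0), (245, 292.0, 296.0, 20.0), (260, 292.0, 296.0, 22.0), (275, 292.0, 296.0, 23.0)]
now [(185, 294.0, 294.0, 62.0), (200, 294.0, 294.0, 67.0), (215, 292.0, 292.0, 67.0), (230, 288.0, 288.0, 73.0), (245, 289.0, 289.0, 72.0), (260, 288.0, 288.0, 73.0), (275, 290.0, 290.0, 73.0)]
before fence edge 81.32 board edge 80.64 gap mm right..left 3.32 2.73
now fence edge 77.38 board edge 77.34 gap mm right..left -0.44 -0.49
```

```bash
python3 - <<'E'
from h import *
import pickle
f=pickle.load(open("w10.pkl","rb"))
hsv=cv2.cvtColor(f["pixels"],cv2.COLOR_RGB2HSV);S=hsv[...,1].astype(int)
for z in(.012,.027,.042,.057):print(z,[proj(f,(*jw(x,-.15),z)).round(1).tolist() for x in(0,-.056)])
for y in range(164,200,2):
    w=np.where(S[y,285:400]>70)[0]+285
    # wood runs
    print(y,np.split(w,np.where(np.diff(w)>2)[0]+1)[-1][[0,-1]].tolist() if len(w) else None,f["pixels"][y,330].tolist(),f["pixels"][y,290:304].sum(1).tolist())
E
```

```text
0.012 [[296.8, 178.0], [363.8, 177.8]]
0.027 [[295.7, 181.1], [365.8, 180.9]]
0.042 [[294.4, 184.6], [367.9, 184.4]]
0.057 [[293.0, 188.4], [370.3, 188.2]]
164 [285, 297] [162, 152, 144] [202, 186, 186, 178, 100, 51, 60, 102, 252, 266, 275, 268, 264, 256]
166 [285, 297] [154, 144, 137] [195, 178, 184, 160, 120, 61, 58, 100, 259, 269, 267, 272, 261, 259]
168 [285, 297] [157, 148, 139] [198, 182, 179, 182, 107, 62, 66, 98, 245, 273, 259, 271, 275, 253]
170 [285, 297] [158, 150, 143] [189, 184, 185, 184, 127, 73, 46, 106, 240, 265, 273, 265, 275, 263]
172 [285, 297] [155, 144, 136] [179, 191, 192, 183, 138, 57, 64, 82, 252, 271, 268, 272, 265, 252]
174 [340, 340] [141, 123, 105] [198, 184, 189, 181, 124, 81, 71, 96, 225, 207, 189, 189, 201, 224]
176 [285, 366] [131, 95, 54] [199, 184, 184, 185, 130, 82, 54, 73, 148, 165, 157, 163, 181, 311]
178 [285, 367] [148, 111, 68] [196, 187, 196, 190, 132, 76, 68, 101, 161, 177, 211, 228, 241, 308]
180 [285, 368] [116, 83, 52] [183, 191, 193, 187, 150, 77, 80, 143, 191, 208, 264, 287, 284, 275]
182 [285, 369] [116, 86, 54] [187, 198, 184, 184, 139
[... 153 characters left out ...]
85, 372] [157, 116, 71] [198, 198, 184, 191, 184, 326, 337, 326, 320, 321, 319, 325, 324, 337]
188 [285, 372] [155, 113, 67] [195, 180, 184, 188, 186, 324, 337, 332, 335, 319, 317, 332, 325, 342]
190 [285, 372] [158, 115, 73] [193, 184, 182, 182, 187, 335, 337, 343, 331, 314, 320, 334, 334, 344]
192 [285, 372] [158, 118, 73] [184, 177, 192, 188, 184, 331, 340, 330, 330, 319, 313, 328, 336, 335]
194 [285, 372] [158, 121, 72] [198, 187, 186, 180, 199, 326, 341, 327, 327, 319, 326, 321, 331, 346]
196 [285, 371] [161, 119, 71] [201, 192, 199, 185, 198, 326, 337, 330, 323, 316, 328, 327, 329, 332]
198 [285, 371] [161, 120, 75] [197, 193, 194, 190, 193, 307, 329, 323, 321, 316, 321, 331, 334, 337]
```

```bash
python3 -m pendant '[{"rotation":[0,0,0],"slide":[-3,0,1.3],"grip":0},{"rotation":[0,0,0],"slide":[-4,0,2],"grip":0},{"rotation":[0,0,0],"slide":[-2,0,1],"grip":0},{"rotation":[0,0,0],"slide":[0,0,0],"grip":0},{"rotation":[0,0,0],"slide":[0,0,0],"grip":0},{"rotation":[0,0,0],"slide":[0,0,0],"grip":0}]'
python3 - <<'E'
from h import *
f=r.grab_frame("wrist");G=f["pixels"].astype(int)
for x in(-.012,-.03,-.046):
    u=proj(f,(*jw(x,0),.055));c,y=int(u[0]),int(u[1]);print(x,u.round(1),"sum rows",y-14,G[y-14:min(y+16,480),c-1:c+2].sum(2).mean(1).round().tolist())
u=proj(f,(*jw(-.066,0),.03));c,y=int(u[0]),int(u[1]);print("beside pile",u.round(1),G[y-14:min(y+16,480),c-1:c+2].sum(2).mean(1).round().tolist())
print(r.get_state()["time_s"],np.round(r.get_state()["wrist_force"],1))
E
```

```text
time_s: 53.3
ee_pos: [0.5565, 0.0884, 0.1867]
tcp_rot: [-0.535, 0.535, 0.462, -0.462]
wrist_force: [-0.5, 0.6, 0.5]
grip_width: 0.0856
-0.012 [266.7 442.5] sum rows 428 [329.0, 302.0, 207.0, 76.0, 34.0, 48.0, 44.0, 47.0, 44.0, 40.0, 34.0, 49.0, 48.0, 38.0, 41.0, 29.0, 25.0, 34.0, 31.0, 34.0, 44.0, 42.0, 30.0, 48.0, 40.0, 37.0, 33.0, 29.0, 44.0, 34.0]
-0.03 [286.2 442.5] sum rows 428 [175.0, 166.0, 124.0, 48.0, 44.0, 38.0, 45.0, 32.0, 37.0, 44.0, 38.0, 44.0, 35.0, 37.0, 38.0, 30.0, 21.0, 26.0, 24.0, 29.0, 43.0, 39.0, 48.0, 30.0, 44.0, 40.0, 37.0, 29.0, 41.0, 38.0]
-0.046 [303.5 442.5] sum rows 428 [184.0, 178.0, 178.0, 177.0, 172.0, 133.0, 63.0, 42.0, 40.0, 46.0, 44.0, 35.0, 44.0, 29.0, 28.0, 32.0, 32.0, 24.0, 20.0, 38.0, 50.0, 39.0, 36.0, 47.0, 46.0, 37.0, 32.0, 44.0, 51.0, 35.0]
beside pile [324.9 421.6] [233.0, 166.0, 86.0, 67.0, 80.0, 78.0, 81.0, 68.0, 66.0, 69.0, 66.0, 77.0, 76.0, 74.0, 69.0, 65.0, 63.0, 67.0, 68.0, 71.0, 67.0, 71.0, 71.0, 65.0, 79.0, 60.0, 57.0, 65.0, 73.0, 66.0]
53.35 [-0.6 -0.4 -1.3]
```

```bash
python3 - <<'E'
from h import *
import pickle
for n in("w10","now"):
    f=pickle.load(open("w10.pkl","rb")) if n=="w10" else r.grab_frame("wrist")
    G=cv2.GaussianBlur(cv2.cvtColor(f["pixels"],cv2.COLOR_RGB2GRAY),(3,3),0).astype(float)
    S=cv2.cvtColor(f["pixels"],cv2.COLOR_RGB2HSV)[...,1].astype(float)
    def step(A,x,y,z,w=14):
        u=proj(f,(*jw(x,y),z));c,v=int(u[0]),int(u[1]);col=A[v-w:v+w,c-2:c+3].mean(1);d=np.diff(col);i=np.abs(d).argmax()
        p=plane(f,(c,v-w+i+.5),z);return (Rj.inv().apply(p-C)[1]*1000).round(1)
    print(n,"T end",[step(G,x,-.15,.057) for x in(-.012,-.028,-.044)],"base end",[step(S,x,-.212,.012) for x in(-.08,-.1,-.12)])
E
```

```text
w10 T end [np.float64(-157.2), np.float64(-160.0), np.float64(-159.9)] base end [np.float64(-214.6), np.float64(-214.5), np.float64(-213.7)]
now T end [np.float64(-152.1), np.float64(-152.0), np.float64(-152.0)] base end [np.float64(-216.2), np.float64(-216.2), np.float64(-216.2)]
```

```bash
python3 -c "
from plant import r
r.sign_off();print(r.get_state()['time_s'])"
```

```text
the job is handed in; nothing more can be done
the job is handed in; nothing more can be done
```

The job is handed in at about 53.5 s. The three boards are stacked in the jig with the template on top, pressed against the fence and then the stop. The gripper was clear of everything.

**What I did:**
- I laid blank B on blank A and the template on B, and let go.
- I pressed the pile against the fence at both ends with about 10–13 N, then against the stop with about 11 N, at 2 cm/s or slower.
- A check then showed a dark gap of about 3 mm along the fence, because the first stop push had turned the pile slightly. I pressed the fence again (11–13 N; up to about 15 N counting the sideways and upward parts) and then the stop again (12.5 N), this time nearer the fence side.

**Last checks:**
- **Fence:** the gap is gone along the visible part of the template. The near corners of all three boards line up to about 1 px.
- **Squareness:** the template's free end is square to the jig within about 0.1 mm across its width.
- **Stop:** the gripper hid the stop face in the last views. Two signs show the boards are home: the contact point was the same in both pushes, and the free end lies 64 mm from the jig's right end, against 62 mm expected (within camera error).
- **A reading that disagreed:** one edge measurement put the template's end at −160 mm instead of −152 mm. I took it as having caught the lower boards' edge and did not use it.
- **Bystanders:** the gripper passed none of them closely. I did not check their positions separately at the end.

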